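# Unclamp the oak blocks and lock them in the parts chest

## Robot

A 7-joint arm with a two-finger parallel gripper is mounted at the origin on the work surface. World frame = base frame: x ahead of the robot, y to its left, z up, the work surface at z = 0. Lengths are in m, angles in degrees, forces in N, time in s.
With the tool pointing down it reaches from about 0.4 to 0.875 m from the base axis. Payload 6.5 kg.
Tool frame: the origin (TCP) lies between the finger pads; the fingertips stand 22 mm ahead of it and the grasp point (between the pads) lies 3 mm ahead of it; z points along the fingers, y is the line along which they close (so a half turn about z gives the same grasp; the last joint's range is limited). The gripper opens to 88 mm and grips with 3 to 60 N. Pads are 18 mm wide; open, the fingers measure 123 mm over their backs; the gripper's body (75 mm by 187 mm) begins 45 mm behind the grasp point.
Start: joints at [-72.376, 30.733, -0.252, 88.115, 0.149, 61.152, -4.079], TCP at [0.237, 0.605, 0.261] pointing down, gripper open.
Joint ranges: [-154.64, 154.64], [-21.42, 123.67], [-72.66, 72.17], [13.99, 137.28], [-74.86, 254.86], [10.95, 109.41], [-158.01, 158.01]. Speed limits (degrees/s): [136.94, 136.94, 180, 180, 180, 180, 180].

## Interface

Orientations are given as a 3x3 rotation matrix whose columns are the frame's x, y, z axes.
In Python, from plant import sensors, camera, camera_params, order gives the robot as it stands.
- The arm moves only by the tool step_arm, never from a script. Its argument "steps" is a list of rows, each an object with "grip": the finger opening in cm, from 0 to 8.81; "xyz": the shift along the tool's x, y, z in cm, a list of three; "yaw": the turn about the tool's z in degrees. A call has 1 to 5 rows; each row shifts and turns the commanded pose from where the row before left it, along the tool's axes as they then stand; what a row does not reach is not made up. A row lasts 1/10 s, in which the tool goes at most 50 mm and 8.59 degrees, less where a joint would pass 70% of its speed; a pose out of reach is approached as far as the arm can. A call is refused whole if a number of a shift passes 5 or a number of a turn 8.59, either way. A call with a gripper value outside its range is refused whole. The fingers move at their own pace and stop on an object; the grip force is fixed at half the most. Time passes only in rows, so rows that do not move let the fingers close. It gives the time, the measured TCP pose, the force, the opening and the grip force at its end, in the units of the state.
- sensors.sense(): the state, without advancing time (a new reading comes with each control period).
- camera(name): name is "side" or "top"; returns the picture (384x512x3 uint8, red, green, blue); there is no depth.
- camera_params(name): a dict with "mtx" (3x3 intrinsics, pixels), "R" (3x3) and "t" (3): a world point X has camera coordinates R X + t. Camera axes: x right, y down, z forward; pixel columns grow to the right and rows downward; lengths in m; the calibration is good to about 2 mm. A picture is of the moment at which its call begins. camera_params takes no time and is no camera call.
- order.hand_in(): hands the job in; it is judged then, once.
The state is a dict: "time_s": time; "q": joint angles; "qd": joint speeds; "joint_efforts": joint torques, N m; "ee_pos": TCP position; "orientation": TCP orientation; "ft_force": force on the tool from outside, world axes, zero at the start; "wrist_torque": the same for the moment, N m; "finger_gap": opening from 0.0 (shut) to 1.0 (fully open); "gripper_force": force on a finger pad.
Only numpy, scipy, OpenCV 4.12 (cv2) and the standard library are available. Lean on these libraries where they do the work, as an engineer would, in place of code of your own. Each camera call takes 0.05 s, during which the arm holds its last target. There are 200 camera calls.

## Task

First press the red safety latch down in its gap to free the parts chest's lid and swing the lid well open; then, with the blocks still in the jig, lift the jig's clamp arm past its hold-open point so that it stays up by itself. Put every oak block, those from the jig and those lying on the bench, inside the chest, then push the lid shut until the latch hooks over it, leaving the clamp arm up. Do not shift the other tools lying about on the bench.

Things in the scene. Friction and masses are not known exactly. Their poses are not given: they have to be found in the camera images.
- chest: fixed plywood parts chest 180 x 270 x 70 mm, walls and floor 5 mm. Origin: centre of its underside; x points from its front (handle, latch) to its back (hinge), z up. Inside 170 x 260 mm. On the front at local y -60 mm two metal cheeks 72 mm high stand 85 mm out, 46 mm apart, the red latch between them. A sprung 10 mm pin inside (local x -77, y +120 mm) pushes the lid up
- lid (a joint): hinge of the chest's flat wooden lid (10 mm thick), rad: 0 shut, up to 1.7 open. Held shut by the latch. When freed, the sprung pin pops it up to about 0.18; above that it stays wherever it is left (stiff hinge, about 0.3 N m). Pushing it fully shut needs 10 to 15 N down at the handle and the hook snaps over it by itself; unlatched it springs back to about 0.18
- lid_hinge (a point): centre of the lid's hinge line (along the chest's y axis), 90 mm behind the chest's centre and 75 mm above its underside
- lid_handle (a point): middle of the lid's handle: a steel rod 12 mm thick along the chest's y axis, 80 mm between its two struts, 230 mm from the hinge line, 39 mm clear in front of the lid's edge and level with the hinge when shut. Moves with the lid
- latch (a joint): red sprung latch lever on the chest's front, rad: 0 hooked, frees the lid at about 0.2, 0.35 fully down. The spring brings it back to 0
- latch_pad (a point): centre of the top face of the latch's red press pad, 40 x 36 mm, in the 46 mm gap between the cheeks, 12 mm below their tops. Pressing it straight down about 12 mm (6 to 9 N) swings the hook, which stands behind it, off the lid; the hook's upright tilts up to 20 mm towards the pad
- jig: hold-down jig, fixed: plywood base 18 mm thick, local x from -115 to +110 mm, 240 mm wide; origin on its underside; x axis points from the handle side to the hinge side. A wooden stop strip (22 mm high) runs behind the blocks; two blue posts carry the clamp arm's hinge
- clamp_arm (a joint): hinge of the jig's blue clamp arm, rad: 0 down on the blocks, 1.65 fully open. Its spring presses it down below the hold-open point at about 1.1 and pulls it up and keeps it open above that. Lifting takes up to about 8 N at the handle
- clamp_hinge (a point): centre of the clamp arm's hinge line (along the jig's y axis), 75 mm behind the jig's origin and 70 mm above its underside
- clamp_handle (a point): middle of the clamp arm's yellow handle rod, 12 mm thick, along the jig's y axis, 80 mm between the two side bars, 200 mm from the hinge line and level with it when down; in front of the blocks. Moves with the arm
- block_a_mid (a point): centre of an oak block 85 (x) x 26 (y) x 30 (z) mm, about 60 g; at the start lies on the jig under the clamp's rubber-footed bar, which crosses over it, long side along the jig's x; neighbours are 66 mm apart. Always there
- block_b_mid (a point): centre of an oak block 85 (x) x 26 (y) x 30 (z) mm, about 60 g; at the start lies on the jig under the clamp's rubber-footed bar, which crosses over it, long side along the jig's x; neighbours are 66 mm apart. May be absent
- block_c_mid (a point): centre of an oak block 85 (x) x 26 (y) x 30 (z) mm, about 60 g; at the start lies on the jig under the clamp's rubber-footed bar, which crosses over it, long side along the jig's x; neighbours are 66 mm apart. May be absent
- block_d_mid (a point): centre of an oak block 85 (x) x 26 (y) x 30 (z) mm, about 60 g; at the start lies loose on the bench between chest and jig. May be absent
- block_e_mid (a point): centre of an oak block 85 (x) x 26 (y) x 30 (z) mm, about 60 g; at the start lies loose on the bench between chest and jig. May be absent
- bench_plane: iron bench plane 240 x 60 mm with wooden handles, bystander; origin under its centre
- sanding_block: cork sanding block 70 x 45 x 30 mm, bystander; origin under its centre
- pencil: flat red carpenter's pencil 120 x 13 x 8 mm, bystander; origin under its centre
- glue: yellow glue bottle, 60 mm across, 160 mm high, bystander; origin under its centre
- mallet: hammer, bystander; lies on the bench
- try_square: try square, 120 mm wooden stock with 200 mm steel blade, bystander; lies on the bench
Not all that is in view belongs to the job. What is shaped like the part that bears block_b_mid but purple is not meant.

How it is judged:
By the outcome, as a careful person would: the job done as asked, in the order asked, and still so for the second after the job is handed in, with the robot touching nothing.
Of block_b, block_c, block_d, block_e only 2 to 3 are there at a start; the rules pass over those that are not, and their reading is None.
At some moment in a run one of block_d, block_e may be knocked a few centimetres aside while the robot is not near it.
Once in a run the grip may slacken for a moment while it holds something.
It also fails if it takes over 210 s, if anything falls off the work surface, if the arm or the gripper's body presses on something with over 40 N, if the wrist force passes 120 N, or if a joint passes its speed limit or range.

## Working session

There is one attempt and no reset: what is moved stays moved. The work goes in short steps, Python scripts to look and compute and a tool call to move; the robot and the scene stay as the last step left them, time stands still between calls to the robot, and variables do not carry over. Pictures are saved under pics/ and viewed, at most 14 in all, crops included, and the job is handed in when it is done.

Besides the shell and the picture viewer there is one more tool, called after "Emit:" by a JSON object that holds its "method" and its "body". step_arm: Moves the arm, as the interface text tells. Its arguments: {"type":"object","properties":{"steps":{"type":"array","items":{"type":"object","properties":{"grip":{"type":"number"},"xyz":{"type":"array","items":{"type":"number"}},"yaw":{"type":"number"}}}}},"required":["steps"]}

```bash
mkdir -p pics; ls
python3 - <<'E'
from plant import sensors,camera,camera_params
import cv2,numpy as np
for n in("top","side"):
    im=camera(n);cv2.imwrite(f"pics/{n}0.png",cv2.resize(im[:,:,::-1],(796,597),interpolation=cv2.INTER_CUBIC))
    np.save(f"pics/{n}0.npy",im)
    p=camera_params(n);print(n,p['mtx'].round(1).tolist(),p['R'].round(3).tolist(),p['t'].round(3).tolist())
s=sensors.sense();print(s)
E
```

```text
pics
top [[454.1, 0.0, 251.1], [0.0, 454.1, 184.6], [0.0, 0.0, 1.0]] [[-0.042, -0.999, 0.005], [-0.977, 0.04, -0.207], [0.207, -0.013, -0.978]] [0.015, 0.545, 1.781]
side [[372.5, 0.0, 258.3], [0.0, 372.5, 190.7], [0.0, 0.0, 1.0]] [[0.853, -0.522, 0.016], [-0.324, -0.553, -0.767], [0.409, 0.649, -0.641]] [-0.475, 0.235, 1.014]
{'time_s': 0.1, 'q': array([-72.37670034,  30.77140539,  -0.25512766,  88.16302184,
         0.14847738,  61.15233246,  -4.0800754 ]), 'qd': array([ 0.10117708, -0.13791825, -0.04837482, -0.14079902, -0.02844236,
        0.03637244,  0.01345207]), 'joint_efforts': array([ 2.79185697e-03, -5.72075200e+01,  9.93989557e-01, -2.52228212e+01,
       -5.61358233e-02,  1.34882441e-02,  5.83998735e-05]), 'ee_pos': array([0.23715629, 0.60464951, 0.25996005]), 'orientation': array([[-9.30977291e-01,  3.65076804e-01, -4.59093396e-04],
       [ 3.65077079e-01,  9.30976187e-01, -1.43692581e-03],
       [-9.71832642e-05, -1.50534978e-03, -9.99998862e-01]]), 'ft_force': array([ 0.34799112,  0.61531629, -0.31191483]), 'wrist_torque': array([ 0.03240498, -0.01579719,  0.01079755]), 'gripper_force': 0.0, 'finger_gap': 1.0007377176807761}
```

View pics/top0.png

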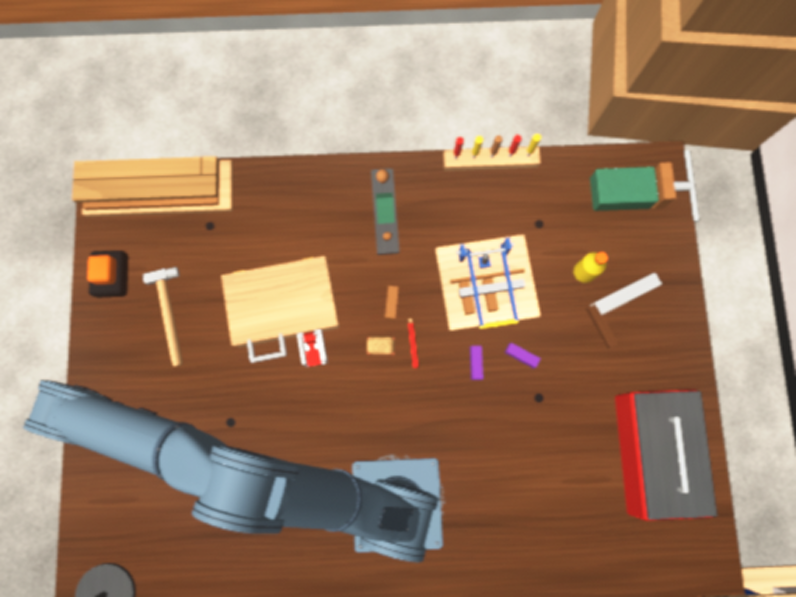

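View pics/side0.png

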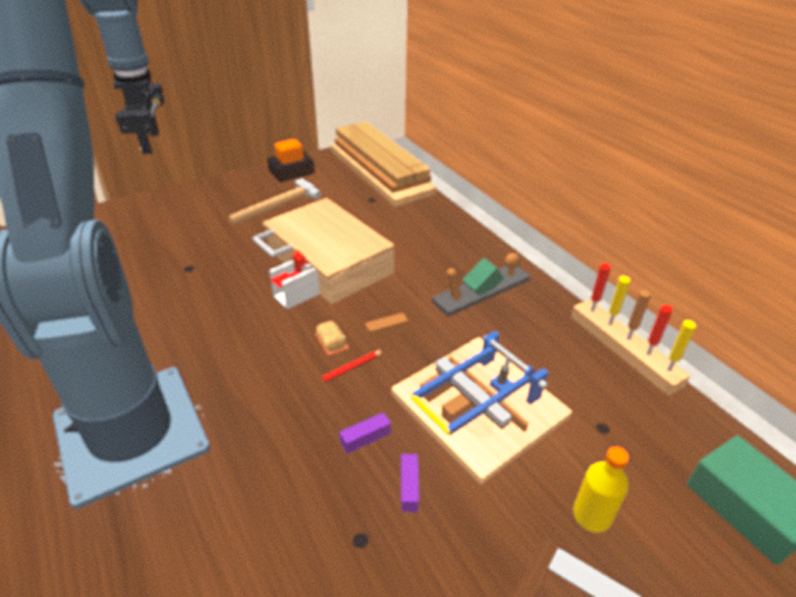

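Top view: chest at (280,300) with handle below-left (267,348) and latch (312,347). The jig is at (488,283) with 2 blocks visible at (468,300) and (490,293). A loose oak block is at (391,302), with purple decoys below. The side view agrees. Next I measure by masks.

```bash
cat > h.py <<'E'
import numpy as np,cv2
from plant import sensors,camera,camera_params,order
P={n:camera_params(n) for n in("top","side")}
def ray(n,px):
    p=P[n];R=np.array(p['R']);t=np.array(p['t']);d=R.T@np.linalg.inv(p['mtx'])@np.array([px[0],px[1],1.]);return -R.T@t,d
def onz(n,px,z):
    c,d=ray(n,px);return (c+d*(z-c[2])/d[2]).round(4)
def tri(a,b):
    c1,d1=ray("top",a);c2,d2=ray("side",b)
    s=np.linalg.lstsq(np.c_[d1,-d2],c2-c1,rcond=None)[0];p,q=c1+s[0]*d1,c2+s[1]*d2
    return ((p+q)/2).round(4),np.linalg.norm(p-q).round(4)
def proj(n,X):
    p=P[n];v=np.array(p['mtx'])@(np.array(p['R'])@np.array(X)+np.array(p['t']));return (v[:2]/v[2]).round(1)
def blobs(im,lo,hi,roi=None,amin=15):
    h=cv2.cvtColor(im,cv2.COLOR_RGB2HSV);m=cv2.inRange(h,np.array(lo),np.array(hi))
    if roi:
        k=np.zeros_like(m);x0,y0,x1,y1=roi;k[y0:y1,x0:x1]=1;m=m*k
    c,_=cv2.findContours(m,cv2.RETR_EXTERNAL,cv2.CHAIN_APPROX_NONE)
    return [(cv2.contourArea(x),cv2.minAreaRect(x)) for x in c if cv2.contourArea(x)>=amin]
def crop(im,x0,y0,x1,y1,f,name):
    cv2.imwrite("pics/"+name,cv2.resize(im[y0:y1,x0:x1,::-1],None,fx=f,fy=f,interpolation=cv2.INTER_CUBIC))
E
python3 - <<'E'
from h import *
t=np.load("pics/top0.npy");s=np.load("pics/side0.npy")
def hsv(im,x,y): return cv2.cvtColor(im,cv2.COLOR_RGB2HSV)[y,x]
k=512/796
for nm,(x,y) in dict(lid=(280,300),oak=(391,302),oakj=(468,302),jig=(500,250),bench=(350,400),yel=(498,324),red=(312,345),blue=(474,285)).items():print(nm,hsv(t,int(x*k),int(y*k)))
a=t[150:240,140:225];b=t[145:235,225:352]
A=cv2.resize(a,None,fx=6,fy=6,interpolation=cv2.INTER_CUBIC)[:, :,::-1]
cv2.imwrite("pics/c1.png",A)
J=cv2.resize(t[148:216,278:350],None,fx=5.5,fy=5.5,interpolation=cv2.INTER_CUBIC);K=cv2.resize(s[210:310,250:370],None,fx=3.3,fy=3.3,interpolation=cv2.INTER_CUBIC)
H=max(J.shape[0],K.shape[0]);o=np.zeros((H,J.shape[1]+K.shape[1],3),np.uint8);o[:J.shape[0],:J.shape[1]]=J;o[:K.shape[0],J.shape[1]:]=K
cv2.imwrite("pics/c2.png",o[:,:,::-1]);print(o.shape)
E
```

```text
lid [ 22  98 252]
oak [ 14 166 223]
oakj [ 14 162 226]
jig [ 16  18 238]
bench [ 11 164 129]
yel [ 28 188 253]
red [  2 204 249]
blue [116  69 206]
(374, 792, 3)
```

View pics/c1.png

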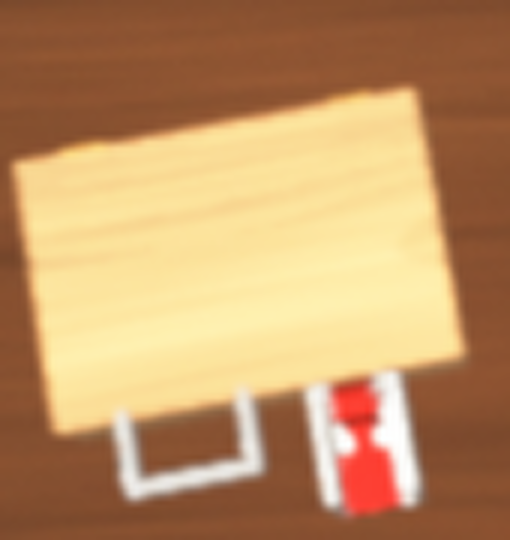

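View pics/c2.png

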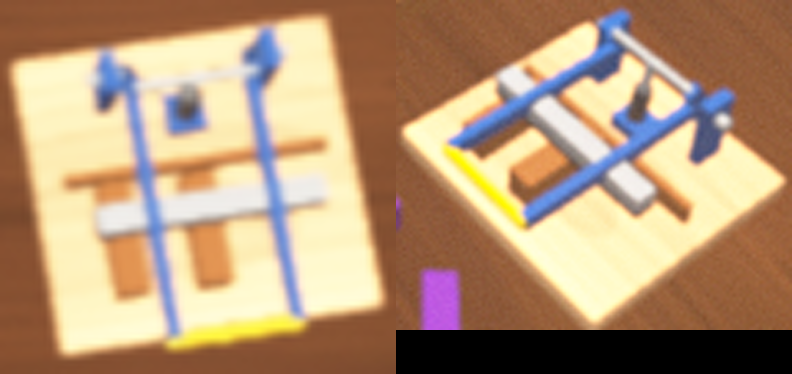

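c1: chest lid corners at (15,160), (415,90), (465,355), (55,435) in the crop; handle rod (130,495)-(262,470); latch pad at (370,485). c2: the jig holds two blocks (left and middle), the right slot is empty.

Run:
```python
from h import *
t=np.load("pics/top0.npy");s=np.load("pics/side0.npy")
def fr(x,y,yaw=None): pass
def quad(im,lo,hi,roi):
    r=max(blobs(im,lo,hi,roi),key=lambda z:z[0]);return r[0],cv2.boxPoints(r[1])
for nm,z,r,lo,hi in (("lid",.08,(138,150,222,224),(15,50,200),(30,140,255)),("jig",.018,(276,148,352,216),(12,5,180),(27,125,255))):
    h=cv2.cvtColor(t,cv2.COLOR_RGB2HSV);m=cv2.inRange(h,np.array(lo),np.array(hi));k=np.zeros_like(m);k[r[1]:r[3],r[0]:r[2]]=1;m=cv2.morphologyEx(m*k,cv2.MORPH_CLOSE,np.ones((9,9)))
    c=max(cv2.findContours(m,cv2.RETR_EXTERNAL,cv2.CHAIN_APPROX_NONE)[0],key=cv2.contourArea)
    W=np.array([onz("top",q[0],z)[:2] for q in c],np.float32)*1000
    R=cv2.minAreaRect(W);print(nm,R,cv2.boxPoints(R).round(0).tolist())
for nm,z,lo,hi,roi in (("loose",.03,(9,140,190),(18,200,255),(238,175,262,210)),("oakj",.048,(9,140,170),(18,200,255),(292,175,325,205)),("yel",.07,(24,130,200),(34,255,255),(300,200,340,215)),("redpad",.06,(0,170,200),(6,255,255),(190,210,212,240))):
    h=cv2.cvtColor(t,cv2.COLOR_RGB2HSV);m=cv2.inRange(h,np.array(lo),np.array(hi));k=np.zeros_like(m);k[roi[1]:roi[3],roi[0]:roi[2]]=1;m*=k
    for c in cv2.findContours(m,cv2.RETR_EXTERNAL,cv2.CHAIN_APPROX_NONE)[0]:
        if cv2.contourArea(c)<12: continue
        W=np.array([onz("top",q[0],z)[:2] for q in c],np.float32)*1000;R=cv2.minAreaRect(W);print(nm,cv2.contourArea(c),np.round(R[0]),np.round(R[1]),round(R[2],1))
off=np.array([140,150])
for p in ((130,495),(262,470)):print("handle",onz("top",np.array(p)/6+off-.4,.08))
print("pad",onz("top",np.array((370,485))/6+off-.4,.06))
```

```text
lid ((518.9603881835938, 280.29180908203125), (187.5078582763672, 273.7401428222656), 8.64136028289795) [[406.0, 402.0], [447.0, 131.0], [632.0, 159.0], [591.0, 430.0]]
jig ((558.8966064453125, -264.9601135253906), (229.56300354003906, 245.26107788085938), 6.442445278167725) [[431.0, -156.0], [459.0, -400.0], [687.0, -374.0], [659.0, -130.0]]
loose 95.5 [513.  -8.] [25. 81.] 82.4
oakj 46.0 [ 492. -207.] [42. 23.] 5.5
oakj 51.0 [ 497. -268.] [44. 24.] 6.9
oakj 24.0 [ 554. -193.] [37. 17.] 87.7
oakj 26.5 [ 561. -268.] [20. 62.] 5.9
yel 30.0 [ 437. -279.] [10. 93.] 5.9
redpad 82.5 [391. 203.] [83. 29.] 10.2
handle [0.365  0.3514 0.08  ]
handle [0.3777 0.2655 0.08  ]
pad [0.3673 0.1973 0.06  ]
```

Emit:
{"method": "step_arm", "body": {"steps": [{"xyz":[-2.54,-3.42,0],"yaw":0,"grip":3},{"xyz":[-2.54,-3.42,0],"yaw":0,"grip":3},{"xyz":[-2.54,-3.42,0],"yaw":0,"grip":3},{"xyz":[-2.54,-3.42,0],"yaw":0,"grip":3},{"xyz":[-2.54,-3.42,0],"yaw":0,"grip":3}]}}

```text
time_s: 0.6
ee_pos: [0.2933, 0.3976, 0.2604]
orientation: [[-0.931, 0.365, -0.0], [0.365, 0.931, -0.0], [-0.0, -0.0, -1.0]]
ft_force: [0.8, -0.3, -0.1]
finger_gap: 0.569
gripper_force: 0.0
```

Emit:
{"method": "step_arm", "body": {"steps": [{"xyz":[-2.54,-3.42,0],"yaw":0,"grip":3},{"xyz":[-2.54,-3.42,0],"yaw":0,"grip":3},{"xyz":[-2.54,-3.42,0],"yaw":0,"grip":3},{"xyz":[-2.54,-3.42,0],"yaw":0,"grip":3},{"xyz":[-2.54,-3.42,0],"yaw":0,"grip":3}]}}

```text
time_s: 1.1
ee_pos: [0.3489, 0.1922, 0.2607]
orientation: [[-0.931, 0.365, -0.0], [0.365, 0.931, 0.0], [0.0, 0.0, -1.0]]
ft_force: [0.1, 0.3, 0.7]
finger_gap: 0.342
gripper_force: 0.0
```

Emit:
{"method": "step_arm", "body": {"steps": [{"xyz":[0,0,0],"yaw":8.5,"grip":3},{"xyz":[0,0,0],"yaw":8.5,"grip":3},{"xyz":[0,0,0],"yaw":8.5,"grip":3},{"xyz":[0,0,0],"yaw":8.5,"grip":3},{"xyz":[0,0,0],"yaw":8.5,"grip":3}]}}

```text
time_s: 1.6
ee_pos: [0.3487, 0.1938, 0.2606]
orientation: [[-0.434, 0.901, -0.0], [0.901, 0.434, -0.0], [-0.0, -0.0, -1.0]]
ft_force: [-0.5, -0.7, 0.8]
finger_gap: 0.339
gripper_force: 0.0
```

Emit:
{"method": "step_arm", "body": {"steps": [{"xyz":[0,0,0],"yaw":8.5,"grip":3},{"xyz":[0,0,0],"yaw":8.5,"grip":3},{"xyz":[0,0,0],"yaw":0.5,"grip":3},{"xyz":[0,0,0],"yaw":0,"grip":3}]}}

```text
time_s: 2.0
ee_pos: [0.3488, 0.1939, 0.2606]
orientation: [[-0.153, 0.988, -0.0], [0.988, 0.153, -0.0], [-0.0, -0.0, -1.0]]
ft_force: [-0.3, 0.4, 0.7]
finger_gap: 0.337
gripper_force: 0.0
```

Emit:
{"method": "step_arm", "body": {"steps": [{"xyz":[0,0,4.5],"yaw":0,"grip":3},{"xyz":[0,0,4.5],"yaw":0,"grip":3},{"xyz":[0,0,4.5],"yaw":0,"grip":3},{"xyz":[0,0,2],"yaw":0,"grip":3},{"xyz":[0,0,0],"yaw":0,"grip":3}]}}

```text
time_s: 2.5
ee_pos: [0.3473, 0.1928, 0.1035]
orientation: [[-0.152, 0.988, -0.005], [0.988, 0.152, -0.004], [-0.003, -0.005, -1.0]]
ft_force: [0.4, 0.1, 0.6]
finger_gap: 0.342
gripper_force: 0.0
```

Run:
```python
from h import *
t=camera("top");s=camera("side")
A=cv2.resize(t[150:250,130:230],(500,500),interpolation=cv2.INTER_CUBIC);B=cv2.resize(s[110:210,150:200+10],(300,500),interpolation=cv2.INTER_CUBIC)
cv2.imwrite("pics/l1.png",np.hstack([A,B])[:,:,::-1])
```

```text
(no output)
```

View pics/l1.png

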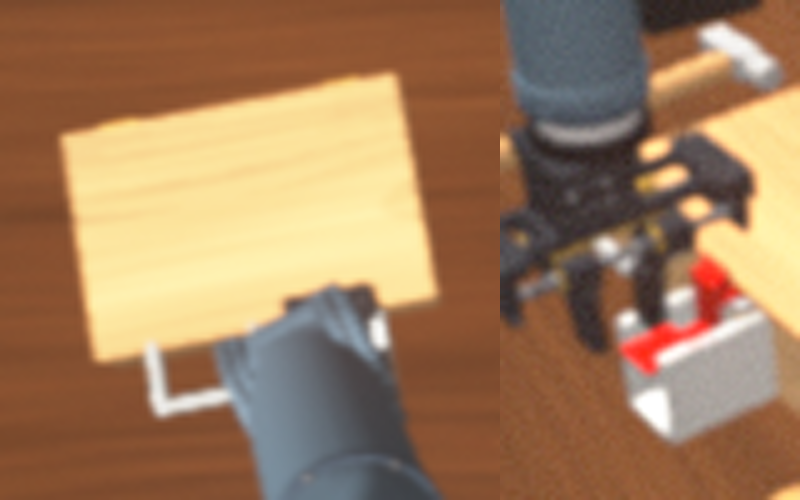

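The inner finger stands over the pad between the cheeks and the outer one hangs in front. Now I press.

Emit:
{"method": "step_arm", "body": {"steps": [{"xyz":[0,0,1],"yaw":0,"grip":3},{"xyz":[0,0,0.7],"yaw":0,"grip":3},{"xyz":[0,0,0.5],"yaw":0,"grip":3},{"xyz":[0,0,0.5],"yaw":0,"grip":3},{"xyz":[0,0,0],"yaw":0,"grip":3}]}}

```text
time_s: 3.1
ee_pos: [0.3481, 0.1939, 0.0783]
orientation: [[-0.15, 0.989, -0.002], [0.989, 0.15, -0.001], [-0.0, -0.002, -1.0]]
ft_force: [-3.4, 0.0, 3.1]
finger_gap: 0.344
gripper_force: 1.7
```

```bash
python3 -c "
from h import *
s=sensors.sense();print(s['q'].round(1),s['ee_pos'],s['ft_force'])"
```

```text
[-42.9  27.3   8.6 131.4 -10.7  22.  -16.7] [0.34810565 0.19386036 0.07825344] [-3.38492224  0.04777312  3.13919458]
```

Emit:
{"method": "step_arm", "body": {"steps": [{"xyz":[0,0,0.4],"yaw":0,"grip":3},{"xyz":[0,0,0.4],"yaw":0,"grip":3},{"xyz":[0,0,0.2],"yaw":0,"grip":3},{"xyz":[0,0,0],"yaw":0,"grip":3},{"xyz":[0,0,0],"yaw":0,"grip":3}]}}

```text
time_s: 3.6
ee_pos: [0.3463, 0.1933, 0.0685]
orientation: [[-0.15, 0.989, -0.005], [0.989, 0.15, -0.002], [-0.001, -0.005, -1.0]]
ft_force: [-7.7, -0.5, 9.0]
finger_gap: 0.343
gripper_force: 4.6
```

Run:
```python
from h import *
t=camera("top");s=camera("side")
A=cv2.resize(t[150:250,130:230],(400,400),interpolation=cv2.INTER_CUBIC);B=cv2.resize(s[110:210,150:250],(400,400),interpolation=cv2.INTER_CUBIC)
cv2.imwrite("pics/l2.png",np.hstack([A,B])[:,:,::-1])
```

```text
(no output)
```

View pics/l2.png

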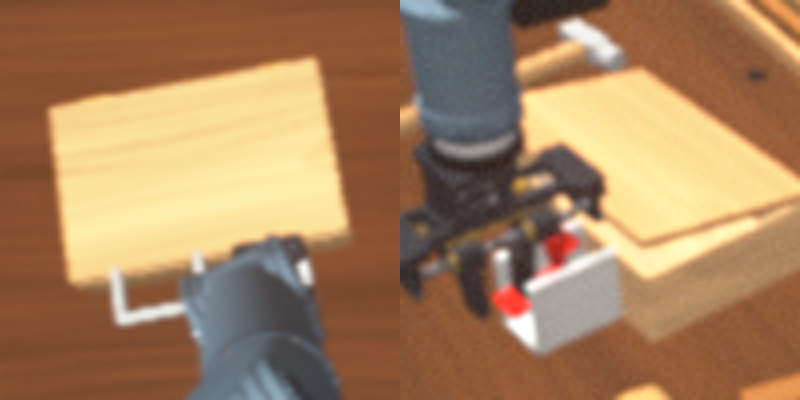

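The lid has popped up. Retract and go to the handle.

Emit:
{"method": "step_arm", "body": {"steps": [{"xyz":[0,0,-3],"yaw":0,"grip":3},{"xyz":[0,0,-4],"yaw":0,"grip":4},{"xyz":[0,0,-4.5],"yaw":0,"grip":6},{"xyz":[0,0,-3],"yaw":0,"grip":6},{"xyz":[0,0,0],"yaw":0,"grip":6}]}}

```text
time_s: 4.2
ee_pos: [0.3515, 0.1955, 0.2174]
orientation: [[-0.149, 0.989, 0.007], [0.989, 0.149, 0.006], [0.005, 0.008, -1.0]]
ft_force: [0.2, 0.2, -0.2]
finger_gap: 0.672
gripper_force: 0.0
```

Run:
```python
from h import *
t=camera("top");s=camera("side")
print(sensors.sense()['ee_pos'])
A=cv2.resize(t[150:250,130:230],(400,400),interpolation=cv2.INTER_CUBIC);B=cv2.resize(s[110:210,150:250],(400,400),interpolation=cv2.INTER_CUBIC)
c=np.array([.5215,.2807]);ex=np.array([.9887,.1502]);ey=np.array([-.1502,.9887])
for y in(.01,.05,.09):
    w=c-.1363*ex+y*ey;print(proj("top",[*w,.1162]),proj("side",[*w,.1162]))
    q=proj("top",[*w,.1162]);cv2.circle(A,tuple(int(v) for v in (q-[130,150])*4+2),2,(0,255,0),-1);q=proj("side",[*w,.1162]);cv2.circle(B,tuple(int(v) for v in (q-[150,110])*4+2),2,(0,255,0),-1)
cv2.imwrite("pics/l3.png",np.hstack([A,B])[:,:,::-1])
```

```text
[0.34937973 0.19430316 0.21404938]
[180.7 225. ] [174.7 153.1]
[170.4 226.9] [168.8 148. ]
[160.1 228.9] [163.1 143.1]
```

View pics/l3.png

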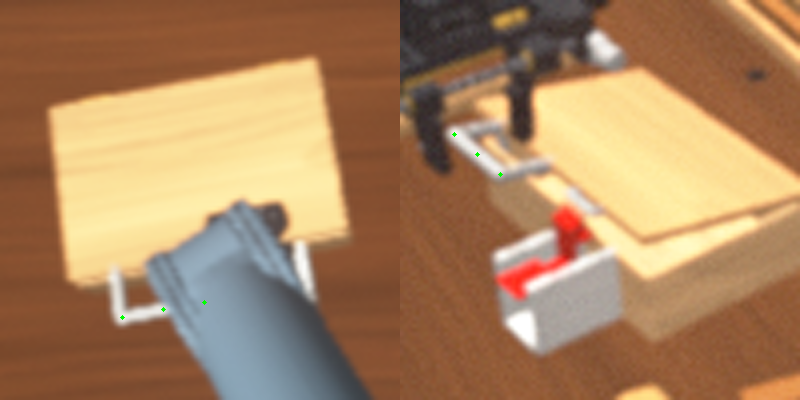

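Emit:
{"method": "step_arm", "body": {"steps": [{"xyz":[3.65,1.56,0],"yaw":0,"grip":6},{"xyz":[3.65,1.56,0],"yaw":0,"grip":5},{"xyz":[3.65,1.56,0],"yaw":0,"grip":5},{"xyz":[0,0,2],"yaw":0,"grip":5},{"xyz":[0,0,0],"yaw":0,"grip":5}]}}

```text
time_s: 4.8
ee_pos: [0.3771, 0.3083, 0.1902]
orientation: [[-0.151, 0.989, -0.005], [0.989, 0.151, -0.005], [-0.004, -0.005, -1.0]]
ft_force: [-0.5, -0.7, -0.0]
finger_gap: 0.565
gripper_force: 0.0
```

Emit:
{"method": "step_arm", "body": {"steps": [{"xyz":[0,0,3],"yaw":0,"grip":5},{"xyz":[0,0,3],"yaw":0,"grip":5},{"xyz":[0,0,1.5],"yaw":0,"grip":5},{"xyz":[0,0,0],"yaw":0,"grip":5}]}}

```text
time_s: 5.2
ee_pos: [0.3774, 0.3067, 0.1165]
orientation: [[-0.148, 0.989, -0.004], [0.989, 0.148, -0.005], [-0.004, -0.005, -1.0]]
ft_force: [-1.5, -1.1, -0.5]
finger_gap: 0.567
gripper_force: 0.0
```

Emit:
{"method": "step_arm", "body": {"steps": [{"xyz":[0,0,0],"yaw":0,"grip":0.8},{"xyz":[0,0,0],"yaw":0,"grip":0.8},{"xyz":[0,0,0],"yaw":0,"grip":0.8},{"xyz":[0,0,0],"yaw":0,"grip":0.8},{"xyz":[0,0,0],"yaw":0,"grip":0.8}]}}

```text
time_s: 5.7
ee_pos: [0.3796, 0.3096, 0.1193]
orientation: [[-0.149, 0.989, 0.002], [0.989, 0.149, 0.001], [0.001, 0.002, -1.0]]
ft_force: [11.9, -0.1, -2.7]
finger_gap: 0.136
gripper_force: 5.9
```

Emit:
{"method": "step_arm", "body": {"steps": [{"xyz":[0,0.72,-2.9],"yaw":0,"grip":0.8},{"xyz":[0,1.09,-2.78],"yaw":0,"grip":0.8},{"xyz":[0,1.45,-2.62],"yaw":0,"grip":0.8},{"xyz":[0,1.77,-2.41],"yaw":0,"grip":0.8},{"xyz":[0,0,0],"yaw":0,"grip":0.8}]}}

```text
time_s: 6.2
ee_pos: [0.4348, 0.318, 0.2293]
orientation: [[-0.147, 0.989, 0.011], [0.989, 0.147, 0.006], [0.004, 0.012, -1.0]]
ft_force: [10.6, 3.4, -11.0]
finger_gap: 0.113
gripper_force: 30.5
```

Emit:
{"method": "step_arm", "body": {"steps": [{"xyz":[0,2.07,-2.16],"yaw":0,"grip":0.8},{"xyz":[0,2.33,-1.87],"yaw":0,"grip":0.8},{"xyz":[0,2.55,-1.55],"yaw":0,"grip":0.8},{"xyz":[0,0,0],"yaw":0,"grip":0.8}]}}

```text
time_s: 6.6
ee_pos: [0.5011, 0.3278, 0.2803]
orientation: [[-0.147, 0.989, 0.005], [0.989, 0.147, 0.001], [0.0, 0.005, -1.0]]
ft_force: [10.5, 5.3, -20.9]
finger_gap: 0.107
gripper_force: 31.2
```

Run:
```python
from h import *
s=camera("side");print(sensors.sense()['finger_gap'],sensors.sense()['ft_force'])
cv2.imwrite("pics/l4.png",cv2.resize(s[60:210,130:290],None,fx=3,fy=3,interpolation=cv2.INTER_CUBIC)[:,:,::-1])
```

```text
0.10973543990133522 [  9.18650863   5.81071795 -21.31385784]
```

View pics/l4.png

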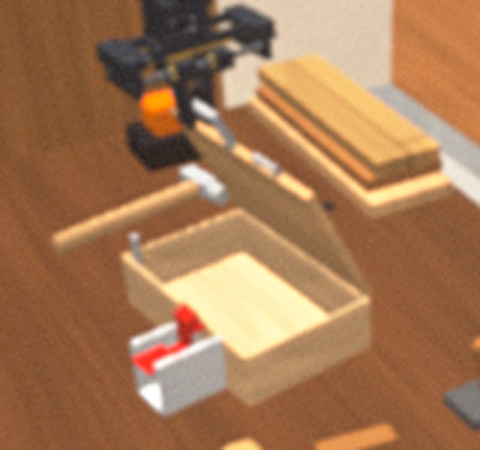

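Emit:
{"method": "step_arm", "body": {"steps": [{"xyz":[0,2.73,-0.6],"yaw":0,"grip":0.8},{"xyz":[0,2.87,-0.5],"yaw":0,"grip":0.8},{"xyz":[0,2.95,-0.3],"yaw":0,"grip":0.8},{"xyz":[0,0,0],"yaw":0,"grip":0.8}]}}

```text
time_s: 7.05
ee_pos: [0.5873, 0.3414, 0.3013]
orientation: [[-0.148, 0.989, 0.011], [0.989, 0.148, 0.006], [0.005, 0.011, -1.0]]
ft_force: [-0.2, -0.1, 22.2]
finger_gap: 0.098
gripper_force: 27.9
```

Emit:
{"method": "step_arm", "body": {"steps": [{"xyz":[0,0,0],"yaw":0,"grip":5},{"xyz":[0,0,0],"yaw":0,"grip":5},{"xyz":[0,0,0],"yaw":0,"grip":5},{"xyz":[0,0,-3],"yaw":0,"grip":5},{"xyz":[0,0,-4],"yaw":0,"grip":5}]}}

```text
time_s: 7.55
ee_pos: [0.5801, 0.3393, 0.3635]
orientation: [[-0.15, 0.989, -0.006], [0.989, 0.15, -0.004], [-0.003, -0.006, -1.0]]
ft_force: [0.3, -0.3, 0.8]
finger_gap: 0.527
gripper_force: 0.0
```

Run:
```python
from h import *
s=camera("side");t=camera("top");np.save("pics/t5.npy",t);print(sensors.sense()['ee_pos'])
cv2.imwrite("pics/l5.png",np.hstack([cv2.resize(s[60:210,130:290],None,fx=2.5,fy=2.5,interpolation=cv2.INTER_CUBIC),cv2.resize(t[90:240,120:280],None,fx=2.5,fy=2.5,interpolation=cv2.INTER_CUBIC)])[:,:,::-1])
```

```text
[0.58354551 0.34071034 0.37097431]
```

View pics/l5.png

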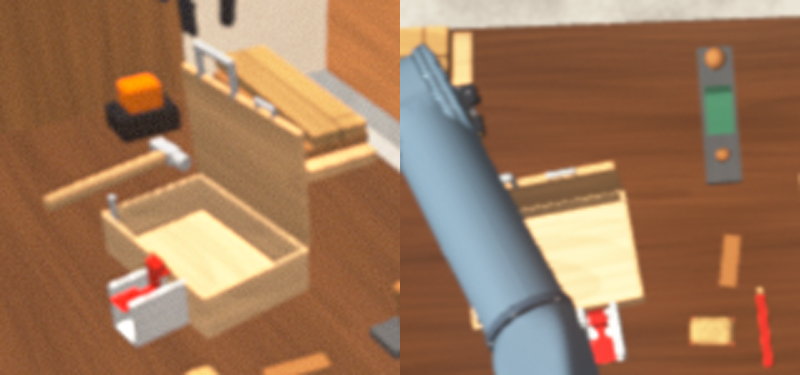

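The lid stands well open (about 1.45 rad). Now to the clamp handle.

Emit:
{"method": "step_arm", "body": {"steps": [{"xyz":[-4.2,-1.7,0],"yaw":0,"grip":5},{"xyz":[-4.2,-1.7,0],"yaw":0,"grip":5},{"xyz":[-4.2,-1.7,0],"yaw":0,"grip":5},{"xyz":[-4.2,-1.7,0],"yaw":0,"grip":5},{"xyz":[-4.2,-1.7,0],"yaw":0,"grip":5}]}}

```text
time_s: 8.15
ee_pos: [0.5278, 0.1178, 0.3648]
orientation: [[-0.15, 0.989, -0.001], [0.989, 0.15, -0.0], [-0.0, -0.001, -1.0]]
ft_force: [0.1, -0.6, -0.2]
finger_gap: 0.563
gripper_force: 0.0
```

Emit:
{"method": "step_arm", "body": {"steps": [{"xyz":[-4.2,-1.7,1],"yaw":0,"grip":5},{"xyz":[-4.2,-1.7,1],"yaw":0,"grip":5},{"xyz":[-4.2,-1.7,1],"yaw":0,"grip":5},{"xyz":[-4.2,-1.7,1],"yaw":0,"grip":5},{"xyz":[-4.2,-1.7,1],"yaw":0,"grip":5}]}}

```text
time_s: 8.65
ee_pos: [0.4751, -0.1021, 0.3147]
orientation: [[-0.15, 0.989, -0.001], [0.989, 0.15, 0.0], [0.0, -0.001, -1.0]]
ft_force: [0.4, 0.4, 0.0]
finger_gap: 0.565
gripper_force: 0.0
```

Emit:
{"method": "step_arm", "body": {"steps": [{"xyz":[-4.2,-1.7,1],"yaw":0,"grip":5},{"xyz":[-4.2,-1.7,1],"yaw":0,"grip":5},{"xyz":[-4.2,-1.7,1],"yaw":0,"grip":5},{"xyz":[-4.2,-1.7,1],"yaw":0,"grip":5},{"xyz":[0,0,0],"yaw":2.2,"grip":5}]}}

```text
time_s: 9.15
ee_pos: [0.4301, -0.2828, 0.2742]
orientation: [[-0.101, 0.995, -0.003], [0.995, 0.101, -0.002], [-0.002, -0.004, -1.0]]
ft_force: [-0.6, 0.5, 0.3]
finger_gap: 0.571
gripper_force: 0.0
```

Run:
```python
from h import *
t=camera("top");s=camera("side");print(sensors.sense()['ee_pos'],sensors.sense()['orientation'].round(3).tolist())
# yellow rod centre in both views
for n,im,roi in(("top",t,(295,195,345,220)),("side",s,(255,240,300,285))):
    for a,r in blobs(im,(22,120,150),(34,255,255),roi,8): print(n,a,r)
cv2.imwrite("pics/l6.png",np.hstack([cv2.resize(s[200:310,240:380],None,fx=2.8,fy=2.8,interpolation=cv2.INTER_CUBIC),cv2.resize(t[140:250,230:370],None,fx=2.8,fy=2.8,interpolation=cv2.INTER_CUBIC)])[:,:,::-1])
```

```text
[ 0.43298693 -0.27779282  0.27467045] [[-0.108, 0.994, -0.002], [0.994, 0.108, 0.0], [0.001, -0.002, -1.0]]
side 103.5 ((276.7500305175781, 265.7500305175781), (34.64822769165039, 4.242640495300293), 45.0)
```

```bash
python3 -c "
from h import *
print(onz('side',(276.9,265.9),.073),proj('side',[.4372,-.2787,.07]))"
```

```text
[ 0.438  -0.2837  0.073 ] [275.5 265.4]
```

Emit:
{"method": "step_arm", "body": {"steps": [{"xyz":[0,0.4,4],"yaw":0,"grip":5},{"xyz":[0,0,4],"yaw":0,"grip":5},{"xyz":[0,0,4],"yaw":0,"grip":5},{"xyz":[0,0,0],"yaw":0,"grip":5},{"xyz":[0,0,0],"yaw":0,"grip":5}]}}

```text
time_s: 9.75
ee_pos: [0.4385, -0.2758, 0.156]
orientation: [[-0.113, 0.994, -0.001], [0.994, 0.113, 0.001], [0.001, -0.001, -1.0]]
ft_force: [0.4, -0.4, 0.4]
finger_gap: 0.568
gripper_force: 0.0
```

Emit:
{"method": "step_arm", "body": {"steps": [{"xyz":[-0.3,0,4],"yaw":0,"grip":5},{"xyz":[0,0,3],"yaw":0,"grip":5},{"xyz":[0,0,1.2],"yaw":0,"grip":5},{"xyz":[0,0,0],"yaw":0,"grip":5}]}}

```text
time_s: 10.15
ee_pos: [0.4391, -0.2795, 0.0742]
orientation: [[-0.112, 0.994, 0.0], [0.994, 0.112, 0.0], [0.0, 0.0, -1.0]]
ft_force: [-0.0, 0.8, 0.4]
finger_gap: 0.565
gripper_force: 0.0
```

Emit:
{"method": "step_arm", "body": {"steps": [{"xyz":[0,0,0],"yaw":0,"grip":0.8},{"xyz":[0,0,0],"yaw":0,"grip":0.8},{"xyz":[0,0,0],"yaw":0,"grip":0.8},{"xyz":[0,0,0],"yaw":0,"grip":0.8},{"xyz":[0,0,0],"yaw":0,"grip":0.8}]}}

```text
time_s: 10.65
ee_pos: [0.439, -0.2797, 0.074]
orientation: [[-0.111, 0.994, 0.001], [0.994, 0.111, -0.0], [-0.0, 0.001, -1.0]]
ft_force: [8.8, 0.9, -0.9]
finger_gap: 0.137
gripper_force: 5.8
```

Emit:
{"method": "step_arm", "body": {"steps": [{"xyz":[0,0.22,-2.99],"yaw":0,"grip":0.8},{"xyz":[0,0.67,-2.92],"yaw":0,"grip":0.8},{"xyz":[0,1.1,-2.79],"yaw":0,"grip":0.8},{"xyz":[0,1.5,-2.59],"yaw":0,"grip":0.8},{"xyz":[0,0,0],"yaw":0,"grip":0.8}]}}

```text
time_s: 11.15
ee_pos: [0.4767, -0.2753, 0.1887]
orientation: [[-0.114, 0.993, 0.005], [0.993, 0.114, -0.001], [-0.002, 0.005, -1.0]]
ft_force: [6.6, -1.7, -11.5]
finger_gap: 0.113
gripper_force: 30.4
```

Emit:
{"method": "step_arm", "body": {"steps": [{"xyz":[0,1.87,-2.34],"yaw":0,"grip":0.8},{"xyz":[0,2.2,-2.03],"yaw":0,"grip":0.8},{"xyz":[0,2.48,-1.5],"yaw":0,"grip":0.8},{"xyz":[0,0,0],"yaw":0,"grip":0.8}]}}

```text
time_s: 11.55
ee_pos: [0.5413, -0.2677, 0.2447]
orientation: [[-0.114, 0.993, 0.002], [0.993, 0.114, -0.001], [-0.002, 0.002, -1.0]]
ft_force: [4.2, -1.7, -11.4]
finger_gap: 0.113
gripper_force: 30.5
```

Emit:
{"method": "step_arm", "body": {"steps": [{"xyz":[0,2.7,-0.9],"yaw":0,"grip":0.8},{"xyz":[0,2.87,-0.7],"yaw":0,"grip":0.8},{"xyz":[0,2.97,-0.3],"yaw":0,"grip":0.8},{"xyz":[0,0,0],"yaw":0,"grip":0.8}]}}

```text
time_s: 11.95
ee_pos: [0.6284, -0.258, 0.2666]
orientation: [[-0.115, 0.993, 0.008], [0.993, 0.115, -0.001], [-0.002, 0.008, -1.0]]
ft_force: [1.6, 4.7, 17.3]
finger_gap: 0.099
gripper_force: 28.3
```

Emit:
{"method": "step_arm", "body": {"steps": [{"xyz":[0,0,0],"yaw":0,"grip":6},{"xyz":[0,0,0],"yaw":0,"grip":6},{"xyz":[0,0,0],"yaw":0,"grip":6},{"xyz":[0,0,-3],"yaw":0,"grip":6},{"xyz":[0,0,-4],"yaw":0,"grip":6}]}}

```text
time_s: 12.45
ee_pos: [0.621, -0.2583, 0.3316]
orientation: [[-0.11, 0.994, -0.007], [0.994, 0.11, 0.002], [0.003, -0.007, -1.0]]
ft_force: [0.1, -1.0, 0.3]
finger_gap: 0.53
gripper_force: 0.0
```

Emit:
{"method": "step_arm", "body": {"steps": [{"xyz":[0,-5,0],"yaw":0,"grip":5},{"xyz":[0,-5,0],"yaw":0,"grip":5},{"xyz":[0,-5,0],"yaw":0,"grip":5},{"xyz":[0,-4,0],"yaw":0,"grip":5}]}}

```text
time_s: 12.85
ee_pos: [0.43, -0.2804, 0.333]
orientation: [[-0.109, 0.994, -0.003], [0.994, 0.109, 0.001], [0.002, -0.003, -1.0]]
ft_force: [0.1, 0.1, 0.3]
finger_gap: 0.566
gripper_force: 0.0
```

Run:
```python
from h import *
t=camera("top");s=camera("side");np.save("pics/t7.npy",t);np.save("pics/s7.npy",s);print(sensors.sense()['ee_pos'])
cv2.imwrite("pics/l7.png",np.hstack([cv2.resize(s[170:310,200:380],None,fx=2.2,fy=2.2,interpolation=cv2.INTER_CUBIC),cv2.resize(t[110:250,180:360],None,fx=2.2,fy=2.2,interpolation=cv2.INTER_CUBIC)])[:,:,::-1])
```

```text
[ 0.42762124 -0.28162095  0.33342409]
```

View pics/l7.png

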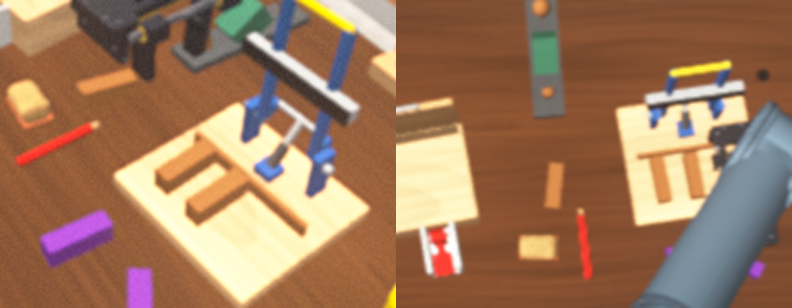

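The clamp arm stays up by itself, both jig blocks are in place, and the loose block sits at about (252,194) px. Now I measure the blocks.

Run:
```python
from h import *
t=np.load("pics/t7.npy");h=cv2.cvtColor(t,cv2.COLOR_RGB2HSV);m=cv2.inRange(h,np.array((9,125,160)),np.array((18,210,255)))
o=np.array([.5614,-.2647]);a=np.radians(6.44);ex=np.array([np.cos(a),np.sin(a)]);ey=np.array([-ex[1],ex[0]])
ys,xs=np.nonzero(m);k=(xs>285)&(xs<328)&(ys>172)&(ys<208);
L=np.array([[ (onz("top",(x,y),.048)[:2]-o)@ex,(onz("top",(x,y),.048)[:2]-o)@ey] for x,y in zip(xs[k],ys[k])])*1000
for lo,hi in((35,100),(-30,35),(-100,-30)):
    q=L[(L[:,1]>lo)&(L[:,1]<hi)]
    if len(q)<5: continue
    print(len(q),"x",np.percentile(q[:,0],[2,98]).round())
    f=q[(q[:,0]<-15)]
    if len(f)>5: print(" front y mean",f[:,1].mean().round(1),"slope",np.polyfit(f[:,0],f[:,1],1)[0].round(3),"minx",f[:,0].min().round(1),len(f), "centre world",(o+ex*(f[:,0].min()+2+42.5-2)/1000+ey*f[:,1].mean()/1000).round(4))
k=(xs>240)&(xs<264)&(ys>178)&(ys<210)
W=np.array([onz("top",(x,y),.03)[:2] for x,y in zip(xs[k],ys[k])],np.float32)*1000
R=cv2.minAreaRect(W);print("loose",len(W),R,W.mean(0))
```

```text
179 x [-82.  11.]
 front y mean 65.9 slope 0.026 minx -84.5 112 centre world [ 0.5122 -0.204 ]
188 x [-85.  10.]
 front y mean 4.2 slope 0.009 minx -87.9 122 centre world [ 0.5158 -0.2656]
7 x [ 5. 13.]
loose 162 ((505.7150573730469, -25.581512451171875), (67.37267303466797, 91.99004364013672), 81.4163818359375) [508.8893    -9.218518]
```

Emit:
{"method": "step_arm", "body": {"steps": [{"xyz":[2.27,3.11,0],"yaw":0,"grip":5},{"xyz":[2.27,3.11,0],"yaw":0,"grip":5},{"xyz":[2.27,3.11,0],"yaw":0,"grip":5},{"xyz":[0,0,0],"yaw":8.5,"grip":5},{"xyz":[0,0,0],"yaw":8.5,"grip":5}]}}

```text
time_s: 13.45
ee_pos: [0.5201, -0.2006, 0.333]
orientation: [[0.187, 0.982, -0.003], [0.982, -0.187, 0.0], [-0.0, -0.003, -1.0]]
ft_force: [0.4, -0.5, 0.2]
finger_gap: 0.566
gripper_force: 0.0
```

Emit:
{"method": "step_arm", "body": {"steps": [{"xyz":[0,0,0],"yaw":8.5,"grip":5},{"xyz":[0,0,0],"yaw":8.5,"grip":5},{"xyz":[0,0,0],"yaw":8.5,"grip":5},{"xyz":[0,0,0],"yaw":8.5,"grip":5},{"xyz":[0,0,0],"yaw":8.5,"grip":5}]}}

```text
time_s: 13.95
ee_pos: [0.5192, -0.2018, 0.3333]
orientation: [[0.803, 0.595, -0.002], [0.595, -0.803, 0.0], [-0.002, -0.001, -1.0]]
ft_force: [-0.2, -0.4, -0.6]
finger_gap: 0.571
gripper_force: 0.0
```

Emit:
{"method": "step_arm", "body": {"steps": [{"xyz":[0,0,3],"yaw":8.5,"grip":5},{"xyz":[0,0,4],"yaw":8.5,"grip":5},{"xyz":[0,0,4],"yaw":8.5,"grip":5},{"xyz":[0,0,4],"yaw":5,"grip":5},{"xyz":[0,0,4],"yaw":0,"grip":5}]}}

```text
time_s: 14.45
ee_pos: [0.5189, -0.2017, 0.1417]
orientation: [[0.994, 0.109, -0.002], [0.109, -0.994, -0.0], [-0.002, 0.0, -1.0]]
ft_force: [0.0, -0.9, -0.6]
finger_gap: 0.567
gripper_force: 0.0
```

Emit:
{"method": "step_arm", "body": {"steps": [{"xyz":[0,0,4],"yaw":0,"grip":5},{"xyz":[0,0,0],"yaw":0,"grip":5},{"xyz":[0,0,0],"yaw":0,"grip":5}]}}

```text
time_s: 14.75
ee_pos: [0.5191, -0.2023, 0.1042]
orientation: [[0.994, 0.111, -0.002], [0.111, -0.994, -0.0], [-0.002, -0.0, -1.0]]
ft_force: [0.4, -0.4, 1.4]
finger_gap: 0.568
gripper_force: 0.0
```

Run:
```python
from h import *
t=camera("top");s=camera("side");print(sensors.sense()['ee_pos'],sensors.sense()['q'].round())
cv2.imwrite("pics/l8.png",cv2.resize(s[180:310,220:370],None,fx=3.5,fy=3.5,interpolation=cv2.INTER_CUBIC)[:,:,::-1])
```

```text
[ 0.52063015 -0.20276951  0.10602352] [-11.  40.  38. 110. -36.  42. -36.]
```

View pics/l8.png

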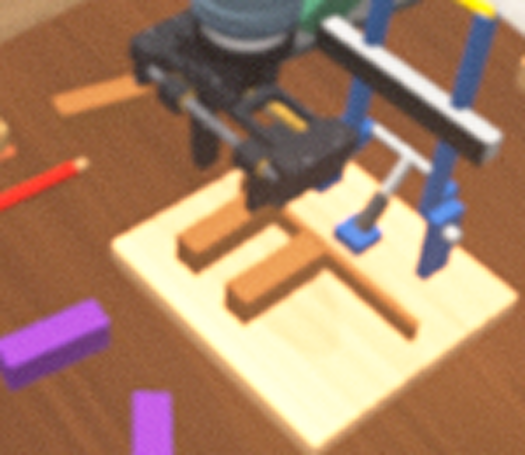

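Gripper straddles the left block, about 8 mm too near the strip. I correct that while descending.

Emit:
{"method": "step_arm", "body": {"steps": [{"xyz":[-0.8,0.1,2],"yaw":0,"grip":5},{"xyz":[0,0,2.5],"yaw":0,"grip":5},{"xyz":[0,0,1.7],"yaw":0,"grip":5},{"xyz":[0,0,0],"yaw":0,"grip":5}]}}

```text
time_s: 15.25
ee_pos: [0.5116, -0.2035, 0.0417]
orientation: [[0.994, 0.112, -0.001], [0.112, -0.994, 0.001], [-0.001, -0.001, -1.0]]
ft_force: [-0.6, 0.5, 0.1]
finger_gap: 0.569
gripper_force: 0.0
```

Emit:
{"method": "step_arm", "body": {"steps": [{"xyz":[0,0,0],"yaw":0,"grip":2},{"xyz":[0,0,0],"yaw":0,"grip":2},{"xyz":[0,0,0],"yaw":0,"grip":2},{"xyz":[0,0,0],"yaw":0,"grip":2},{"xyz":[0,0,0],"yaw":0,"grip":2}]}}

```text
time_s: 15.75
ee_pos: [0.5125, -0.2042, 0.0432]
orientation: [[0.994, 0.111, 0.002], [0.111, -0.994, -0.0], [0.002, 0.001, -1.0]]
ft_force: [0.5, 0.9, 6.6]
finger_gap: 0.295
gripper_force: 30.0
```

Emit:
{"method": "step_arm", "body": {"steps": [{"xyz":[0,0,-3],"yaw":0,"grip":2},{"xyz":[0,0,-4],"yaw":0,"grip":2},{"xyz":[0,0,-4],"yaw":0,"grip":2},{"xyz":[0,0,-3],"yaw":0,"grip":2},{"xyz":[0.34,-4.42,0],"yaw":0,"grip":2}]}}

```text
time_s: 16.25
ee_pos: [0.5121, -0.166, 0.1871]
orientation: [[0.995, 0.102, 0.009], [0.102, -0.995, -0.006], [0.008, 0.007, -1.0]]
ft_force: [1.0, 1.1, -1.4]
finger_gap: 0.294
gripper_force: 30.0
```

Emit:
{"method": "step_arm", "body": {"steps": [{"xyz":[0.34,-4.42,0],"yaw":0,"grip":2},{"xyz":[0.34,-4.42,0],"yaw":0,"grip":2},{"xyz":[0.34,-4.42,0],"yaw":0,"grip":2},{"xyz":[0.34,-4.42,0],"yaw":0,"grip":2},{"xyz":[0.34,-4.42,0],"yaw":0,"grip":2}]}}

```text
time_s: 16.75
ee_pos: [0.5021, 0.0638, 0.1825]
orientation: [[0.994, 0.111, 0.0], [0.111, -0.994, 0.0], [0.0, -0.0, -1.0]]
ft_force: [0.4, -0.0, -1.0]
finger_gap: 0.295
gripper_force: 30.0
```

Emit:
{"method": "step_arm", "body": {"steps": [{"xyz":[0.34,-4.42,0],"yaw":0,"grip":2},{"xyz":[0.34,-4.42,0],"yaw":0,"grip":2},{"xyz":[0.34,-4.42,0],"yaw":0,"grip":2},{"xyz":[0.34,-4.42,0],"yaw":0,"grip":2},{"xyz":[0.34,-4.42,0],"yaw":0,"grip":2}]}}

```text
time_s: 17.25
ee_pos: [0.4943, 0.2854, 0.1824]
orientation: [[0.994, 0.111, -0.0], [0.111, -0.994, 0.0], [-0.0, -0.0, -1.0]]
ft_force: [1.1, 0.8, 0.1]
finger_gap: 0.292
gripper_force: 30.0
```

Emit:
{"method": "step_arm", "body": {"steps": [{"xyz":[0.34,-4.42,0],"yaw":0,"grip":2},{"xyz":[0,0,0],"yaw":-2.2,"grip":2},{"xyz":[0,0,0],"yaw":0,"grip":2}]}}

```text
time_s: 17.55
ee_pos: [0.4927, 0.329, 0.182]
orientation: [[0.988, 0.152, -0.0], [0.152, -0.988, -0.0], [-0.0, 0.0, -1.0]]
ft_force: [0.1, -0.9, -0.5]
finger_gap: 0.294
gripper_force: 30.0
```

Emit:
{"method": "step_arm", "body": {"steps": [{"xyz":[0,0,4],"yaw":0,"grip":2},{"xyz":[0,0,4],"yaw":0,"grip":2},{"xyz":[0,0,4],"yaw":0,"grip":2},{"xyz":[0,0,2.5],"yaw":0,"grip":2},{"xyz":[0,0,0],"yaw":0,"grip":2}]}}

```text
time_s: 18.05
ee_pos: [0.4915, 0.3248, 0.0344]
orientation: [[0.989, 0.146, -0.005], [0.146, -0.989, -0.004], [-0.005, 0.003, -1.0]]
ft_force: [0.2, 0.9, -1.2]
finger_gap: 0.291
gripper_force: 30.0
```

Emit:
{"method": "step_arm", "body": {"steps": [{"xyz":[0,0,0],"yaw":0,"grip":4.4},{"xyz":[0,0,0],"yaw":0,"grip":4.4},{"xyz":[0,0,0],"yaw":0,"grip":4.4},{"xyz":[0,0,-4],"yaw":0,"grip":4.4},{"xyz":[0,0,-5],"yaw":0,"grip":4.4}]}}

```text
time_s: 18.55
ee_pos: [0.4923, 0.3272, 0.1278]
orientation: [[0.989, 0.149, -0.002], [0.149, -0.989, -0.002], [-0.002, 0.001, -1.0]]
ft_force: [0.1, 0.9, 0.2]
finger_gap: 0.5
gripper_force: 0.0
```

Emit:
{"method": "step_arm", "body": {"steps": [{"xyz":[0,0,-5],"yaw":2.2,"grip":5},{"xyz":[-0.3,4.8,0],"yaw":0,"grip":5},{"xyz":[-0.3,4.8,0],"yaw":0,"grip":5},{"xyz":[-0.3,4.8,0],"yaw":0,"grip":5},{"xyz":[-0.3,4.8,0],"yaw":0,"grip":5}]}}

```text
time_s: 19.05
ee_pos: [0.5029, 0.1341, 0.1785]
orientation: [[0.994, 0.112, 0.002], [0.112, -0.994, 0.001], [0.002, -0.001, -1.0]]
ft_force: [0.3, 0.4, -0.2]
finger_gap: 0.568
gripper_force: 0.0
```

Emit:
{"method": "step_arm", "body": {"steps": [{"xyz":[-0.3,4.8,0],"yaw":0,"grip":5},{"xyz":[-0.3,4.8,0],"yaw":0,"grip":5},{"xyz":[-0.3,4.8,0],"yaw":0,"grip":5},{"xyz":[-0.3,4.8,0],"yaw":0,"grip":5},{"xyz":[-0.3,4.8,0],"yaw":0,"grip":5}]}}

```text
time_s: 19.55
ee_pos: [0.5148, -0.1064, 0.1784]
orientation: [[0.994, 0.111, 0.002], [0.111, -0.994, 0.001], [0.002, -0.0, -1.0]]
ft_force: [1.4, -0.0, -0.5]
finger_gap: 0.566
gripper_force: 0.0
```

Emit:
{"method": "step_arm", "body": {"steps": [{"xyz":[-0.3,4.8,0],"yaw":0,"grip":5},{"xyz":[-0.3,4.8,0],"yaw":0,"grip":5},{"xyz":[0,4.8,0],"yaw":0,"grip":5},{"xyz":[0,0,0],"yaw":0,"grip":5},{"xyz":[0,0,0],"yaw":0,"grip":5}]}}

```text
time_s: 20.05
ee_pos: [0.5243, -0.2499, 0.1781]
orientation: [[0.994, 0.108, 0.001], [0.108, -0.994, -0.001], [0.001, 0.001, -1.0]]
ft_force: [-0.3, 0.6, -0.7]
finger_gap: 0.568
gripper_force: 0.0
```

Run:
```python
from h import *
t=camera("top");s=camera("side");np.save("pics/t9.npy",t);print(sensors.sense()['ee_pos'])
cv2.imwrite("pics/l9.png",np.hstack([cv2.resize(s[80:310,140:370],None,fx=1.7,fy=1.7,interpolation=cv2.INTER_CUBIC),cv2.resize(t[60:290,125:355],None,fx=1.7,fy=1.7,interpolation=cv2.INTER_CUBIC)])[:,:,::-1])
```

```text
[ 0.52487455 -0.24692155  0.17753058]
```

View pics/l9.png

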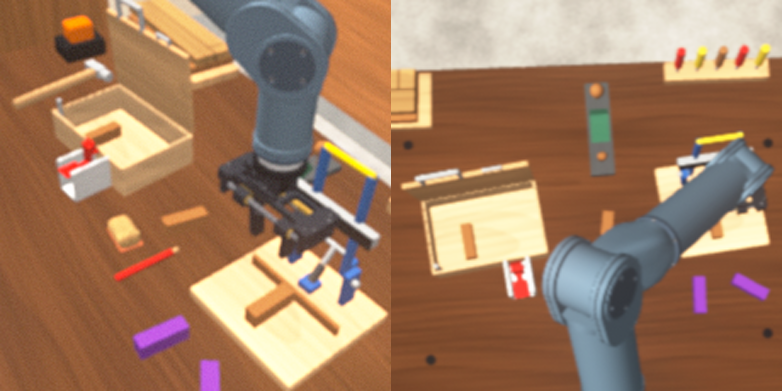

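Block 1 lies in the chest and the middle block is still in the jig. Fetch the middle block.

Emit:
{"method": "step_arm", "body": {"steps": [{"xyz":[-0.8,2,0],"yaw":0,"grip":5},{"xyz":[0,0,4],"yaw":0,"grip":5},{"xyz":[0,0,4],"yaw":0,"grip":5},{"xyz":[0,0,0],"yaw":0,"grip":5}]}}

```text
time_s: 20.55
ee_pos: [0.5166, -0.265, 0.0933]
orientation: [[0.993, 0.114, -0.007], [0.114, -0.993, 0.005], [-0.007, -0.005, -1.0]]
ft_force: [-1.1, 0.8, 0.4]
finger_gap: 0.567
gripper_force: 0.0
```

Emit:
{"method": "step_arm", "body": {"steps": [{"xyz":[0,0,3],"yaw":0,"grip":5},{"xyz":[0,0,2.3],"yaw":0,"grip":5},{"xyz":[0,0,0],"yaw":0,"grip":5},{"xyz":[0,0,0],"yaw":0,"grip":2},{"xyz":[0,0,0],"yaw":0,"grip":2}]}}

```text
time_s: 21.05
ee_pos: [0.5202, -0.2693, 0.0463]
orientation: [[0.994, 0.112, 0.003], [0.112, -0.994, -0.001], [0.002, 0.001, -1.0]]
ft_force: [-0.0, -1.1, 0.4]
finger_gap: 0.408
gripper_force: 0.0
```

Emit:
{"method": "step_arm", "body": {"steps": [{"xyz":[0,0,0],"yaw":0,"grip":2},{"xyz":[0,0,0],"yaw":0,"grip":2},{"xyz":[0,0,0],"yaw":0,"grip":2}]}}

```text
time_s: 21.35
ee_pos: [0.5198, -0.2691, 0.0457]
orientation: [[0.994, 0.112, 0.002], [0.112, -0.994, 0.0], [0.002, 0.0, -1.0]]
ft_force: [-1.1, 2.3, 7.3]
finger_gap: 0.293
gripper_force: 30.0
```

Emit:
{"method": "step_arm", "body": {"steps": [{"xyz":[0,0,-3],"yaw":0,"grip":2},{"xyz":[0,0,-4],"yaw":0,"grip":2},{"xyz":[0,0,-4],"yaw":0,"grip":2},{"xyz":[0,0,-3],"yaw":0,"grip":2},{"xyz":[0.36,-4.46,0],"yaw":0,"grip":2}]}}

```text
time_s: 21.85
ee_pos: [0.5188, -0.2317, 0.1898]
orientation: [[0.995, 0.102, 0.009], [0.102, -0.995, -0.008], [0.008, 0.009, -1.0]]
ft_force: [0.4, 1.1, -1.0]
finger_gap: 0.292
gripper_force: 30.0
```

Emit:
{"method": "step_arm", "body": {"steps": [{"xyz":[0.36,-4.46,0],"yaw":0,"grip":2},{"xyz":[0.36,-4.46,0],"yaw":0,"grip":2},{"xyz":[0.36,-4.46,0],"yaw":0,"grip":2},{"xyz":[0.36,-4.46,0],"yaw":0,"grip":2},{"xyz":[0.36,-4.46,0],"yaw":0,"grip":2}]}}

```text
time_s: 22.35
ee_pos: [0.5103, 0.001, 0.1848]
orientation: [[0.994, 0.111, 0.001], [0.111, -0.994, 0.001], [0.001, -0.0, -1.0]]
ft_force: [0.9, 0.2, -0.0]
finger_gap: 0.292
gripper_force: 30.0
```

Emit:
{"method": "step_arm", "body": {"steps": [{"xyz":[0.36,-4.46,0],"yaw":0,"grip":2},{"xyz":[0.36,-4.46,0],"yaw":0,"grip":2},{"xyz":[0.36,-4.46,0],"yaw":0,"grip":2},{"xyz":[0.36,-4.46,0],"yaw":0,"grip":2},{"xyz":[0.36,-4.46,0],"yaw":0,"grip":2}]}}

```text
time_s: 22.85
ee_pos: [0.5033, 0.2247, 0.1848]
orientation: [[0.994, 0.111, 0.0], [0.111, -0.994, 0.001], [0.0, -0.001, -1.0]]
ft_force: [0.5, -1.1, -0.6]
finger_gap: 0.291
gripper_force: 30.0
```

Emit:
{"method": "step_arm", "body": {"steps": [{"xyz":[0.36,-4.46,0],"yaw":0,"grip":2},{"xyz":[0,0,0],"yaw":-2.2,"grip":2},{"xyz":[0,0,0],"yaw":0,"grip":2}]}}

```text
time_s: 23.15
ee_pos: [0.5019, 0.2688, 0.1844]
orientation: [[0.988, 0.152, 0.0], [0.152, -0.988, 0.0], [0.0, -0.0, -1.0]]
ft_force: [-0.9, -1.6, -0.3]
finger_gap: 0.291
gripper_force: 30.0
```

Emit:
{"method": "step_arm", "body": {"steps": [{"xyz":[0,0,4],"yaw":0,"grip":2},{"xyz":[0,0,4],"yaw":0,"grip":2},{"xyz":[0,0,4],"yaw":0,"grip":2},{"xyz":[0,0,2.7],"yaw":0,"grip":2},{"xyz":[0,0,0],"yaw":0,"grip":2}]}}

```text
time_s: 23.65
ee_pos: [0.5014, 0.2653, 0.0352]
orientation: [[0.989, 0.146, -0.003], [0.146, -0.989, -0.003], [-0.003, 0.002, -1.0]]
ft_force: [0.2, 0.0, -1.3]
finger_gap: 0.292
gripper_force: 30.0
```

Emit:
{"method": "step_arm", "body": {"steps": [{"xyz":[0,0,0],"yaw":0,"grip":4.4},{"xyz":[0,0,0],"yaw":0,"grip":4.4},{"xyz":[0,0,0],"yaw":0,"grip":4.4},{"xyz":[0,0,-4],"yaw":0,"grip":4.4},{"xyz":[0,0,-5],"yaw":0,"grip":4.4}]}}

```text
time_s: 24.15
ee_pos: [0.5011, 0.2671, 0.1277]
orientation: [[0.989, 0.149, -0.003], [0.149, -0.989, -0.002], [-0.003, 0.001, -1.0]]
ft_force: [0.9, 0.4, 0.8]
finger_gap: 0.497
gripper_force: 0.0
```

Emit:
{"method": "step_arm", "body": {"steps": [{"xyz":[0,0,-5],"yaw":0,"grip":5},{"xyz":[0,0,0],"yaw":0,"grip":5}]}}

```text
time_s: 24.35
ee_pos: [0.5061, 0.2687, 0.1843]
orientation: [[0.989, 0.148, 0.01], [0.148, -0.989, 0.006], [0.01, -0.005, -1.0]]
ft_force: [1.3, 0.3, -0.1]
finger_gap: 0.564
gripper_force: 0.0
```

Run:
```python
from h import *
t=camera("top");s=camera("side");np.save("pics/ta.npy",t);np.save("pics/sa.npy",s);print(sensors.sense()['ee_pos'])
for n,im,roi in(("top",t,(225,165,285,225)),("side",s,(215,180,290,235))):
    h=cv2.cvtColor(im,cv2.COLOR_RGB2HSV);m=cv2.inRange(h,np.array((9,125,160)),np.array((18,210,255)));k=np.zeros_like(m);k[roi[1]:roi[3],roi[0]:roi[2]]=1
    for c in cv2.findContours(m*k,cv2.RETR_EXTERNAL,cv2.CHAIN_APPROX_NONE)[0]:
        if cv2.contourArea(c)<20: continue
        W=np.array([onz(n,q[0],.03)[:2] for q in c],np.float32)*1000;print(n,cv2.contourArea(c),[np.round(v,1) for v in cv2.minAreaRect(W)])
```

```text
[0.50272802 0.26823772 0.17904727]
top 21.0 [array([405.8,  27.1]), array([72.8, 32.5]), np.float64(87.7)]
top 132.0 [array([512.8,  -7.7]), array([30.5, 88.3]), np.float64(81.9)]
side 70.5 [array([412. ,  -3.4]), array([90. , 27.5]), np.float64(63.6)]
side 162.0 [array([513.1,  -8.3]), array([33.8, 90.9]), np.float64(82.3)]
```

Emit:
{"method": "step_arm", "body": {"steps": [{"xyz":[-0.52,4.58,0],"yaw":0,"grip":5},{"xyz":[-0.52,4.58,0],"yaw":0,"grip":5},{"xyz":[-0.52,4.58,0],"yaw":0,"grip":5},{"xyz":[-0.52,4.58,0],"yaw":0,"grip":5},{"xyz":[-0.52,4.58,0],"yaw":0,"grip":5}]}}

```text
time_s: 24.95
ee_pos: [0.5095, 0.0357, 0.1762]
orientation: [[0.989, 0.15, -0.002], [0.15, -0.989, -0.0], [-0.002, -0.0, -1.0]]
ft_force: [1.5, -0.5, -0.2]
finger_gap: 0.565
gripper_force: 0.0
```

Emit:
{"method": "step_arm", "body": {"steps": [{"xyz":[-0.52,4.58,0],"yaw":0,"grip":5},{"xyz":[0,0,0],"yaw":8.5,"grip":5},{"xyz":[0,0,3],"yaw":8.2,"grip":5},{"xyz":[0,0,3],"yaw":0,"grip":5},{"xyz":[0,0,0],"yaw":0,"grip":5}]}}

```text
time_s: 25.45
ee_pos: [0.509, -0.0086, 0.1137]
orientation: [[0.99, -0.141, -0.008], [-0.141, -0.99, -0.001], [-0.008, 0.002, -1.0]]
ft_force: [-0.9, 0.4, -0.3]
finger_gap: 0.567
gripper_force: 0.0
```

Run:
```python
from h import *
s=camera("side");e=sensors.sense();print(e['ee_pos'],e['orientation'].round(3).tolist())
m=cv2.inRange(cv2.cvtColor(s,cv2.COLOR_RGB2HSV),np.array((9,125,160)),np.array((18,210,255)));k=np.zeros_like(m);k[180:235,225:290]=1
for c in cv2.findContours(m*k,cv2.RETR_EXTERNAL,cv2.CHAIN_APPROX_NONE)[0]:
    if cv2.contourArea(c)<20: continue
    W=np.array([onz("side",q[0],.03)[:2] for q in c],np.float32)*1000;print(cv2.contourArea(c),[np.round(v,1) for v in cv2.minAreaRect(W)])
cv2.imwrite("pics/lb.png",np.hstack([cv2.resize(s[150:260,195:305],None,fx=4,fy=4,interpolation=cv2.INTER_CUBIC)])[:,:,::-1])
```

```text
[ 0.51037948 -0.00894202  0.11557005] [[0.99, -0.141, -0.005], [-0.141, -0.99, -0.001], [-0.005, 0.001, -1.0]]
171.0 [array([512.8,  -8.8]), array([34.8, 91.4]), np.float64(82.0)]
```

View pics/lb.png

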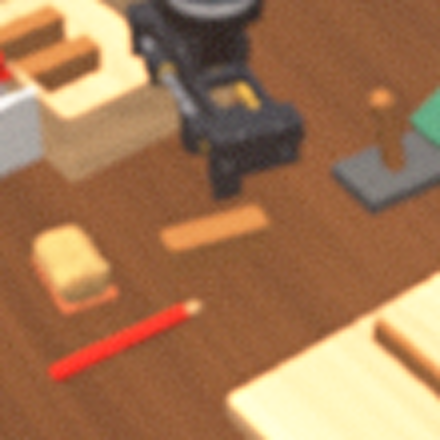

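Run:
```python
from h import *
s=np.load("pics/sa.npy");t=np.load("pics/ta.npy")
c=np.array([.513,-.008]);a=np.radians(-8.1);ex=np.array([np.cos(a),np.sin(a)]);ey=np.array([-ex[1],ex[0]])
for z in(.03,0.):
    print(z,[proj("side",[*(c+u*.0425*ex+v*.013*ey),z]).tolist() for u,v in((-1,-1),(-1,1),(1,1),(1,-1))],[proj("top",[*(c+u*.0425*ex+v*.013*ey),z]).tolist() for u,v in((-1,-1),(-1,1),(1,1),(1,-1))])
h=cv2.cvtColor(s,cv2.COLOR_RGB2HSV)
for x in (242,248,255):print(x,[(y,*h[y,x]) for y in range(196,222)])
```

```text
0.03 [[237.3, 212.3], [234.4, 207.2], [258.7, 200.5], [261.9, 205.4]] [[253.7, 204.1], [247.3, 203.5], [249.4, 183.2], [255.7, 183.8]]
0.0 [[237.5, 219.1], [234.6, 214.0], [258.5, 207.3], [261.7, 212.2]] [[253.6, 205.3], [247.4, 204.7], [249.4, 184.7], [255.6, 185.3]]
242 [(196, np.uint8(12), np.uint8(157), np.uint8(141)), (197, np.uint8(13), np.uint8(160), np.uint8(145)), (198, np.uint8(12), np.uint8(158), np.uint8(139)), (199, np.uint8(12), np.uint8(155), np.uint8(140)), (200, np.uint8(12), np.uint8(154), np.uint8(139)), (201, np.uint8(13), np.uint8(159), np.uint8(141)), (202, np.uint8(13), np.uint8(159), np.uint8(141)), (203, np.uint8(12), np.uint8(151), np.uint8(144)), (204, np.uint8(12), np.uint8(153), np.uint8(150)), (205, np.uint8(12), np.uint8(159), np.uint8(188)), (206, np.uint8(13), np.uint8(163), np.uint8(224)), (207, np.uint8(14), np.uint8(167), np.uint8(228)), (208, np.uint8(14), np.uint8(164), np.uint8(232)), (209, np.uint8(14), np.uint8(166), np.uint8(232)), (210, np.uint8(13), np.uint8(164), np.uint8(229)), (211, np.uint8(13), np.uint8(166), np.uint8(203)), (212, np.u
[... 2461 characters left out ...]
8(13), np.uint8(156), np.uint8(175)), (209, np.uint8(13), np.uint8(155), np.uint8(146)), (210, np.uint8(13), np.uint8(156), np.uint8(137)), (211, np.uint8(12), np.uint8(155), np.uint8(140)), (212, np.uint8(11), np.uint8(150), np.uint8(141)), (213, np.uint8(13), np.uint8(160), np.uint8(140)), (214, np.uint8(13), np.uint8(163), np.uint8(138)), (215, np.uint8(12), np.uint8(158), np.uint8(144)), (216, np.uint8(12), np.uint8(160), np.uint8(142)), (217, np.uint8(13), np.uint8(161), np.uint8(144)), (218, np.uint8(12), np.uint8(154), np.uint8(147)), (219, np.uint8(13), np.uint8(165), np.uint8(144)), (220, np.uint8(12), np.uint8(154), np.uint8(149)), (221, np.uint8(11), np.uint8(160), np.uint8(145))]
```

Both views agree on a top face at z = 0.03, so this is a real block whose side face is simply bench-coloured. Grasp it.

Emit:
{"method": "step_arm", "body": {"steps": [{"xyz":[0.25,0,3.5],"yaw":0,"grip":5},{"xyz":[0,0,3.5],"yaw":0,"grip":5},{"xyz":[0,0,1.7],"yaw":0,"grip":5},{"xyz":[0,0,0],"yaw":0,"grip":5},{"xyz":[0,0,0],"yaw":0,"grip":2}]}}

```text
time_s: 26.0
ee_pos: [0.5156, -0.0093, 0.0314]
orientation: [[0.99, -0.141, 0.001], [-0.141, -0.99, -0.0], [0.001, -0.0, -1.0]]
ft_force: [0.1, -0.2, 0.1]
finger_gap: 0.503
gripper_force: 0.0
```

Emit:
{"method": "step_arm", "body": {"steps": [{"xyz":[0,0,0],"yaw":0,"grip":2},{"xyz":[0,0,0],"yaw":0,"grip":2},{"xyz":[0,0,0],"yaw":0,"grip":2},{"xyz":[0,0,0],"yaw":0,"grip":2}]}}

```text
time_s: 26.4
ee_pos: [0.5157, -0.0089, 0.0314]
orientation: [[0.99, -0.141, 0.002], [-0.141, -0.99, 0.001], [0.002, -0.001, -1.0]]
ft_force: [-0.6, 0.6, 7.5]
finger_gap: 0.297
gripper_force: 30.0
```

Emit:
{"method": "step_arm", "body": {"steps": [{"xyz":[0,0,-3],"yaw":0,"grip":2},{"xyz":[0,0,-4],"yaw":0,"grip":2},{"xyz":[0,0,-4],"yaw":-8.2,"grip":2},{"xyz":[0,0,-4],"yaw":-8.5,"grip":2},{"xyz":[0,0,0],"yaw":0,"grip":2}]}}

```text
time_s: 26.9
ee_pos: [0.5178, -0.0096, 0.185]
orientation: [[0.988, 0.152, 0.009], [0.152, -0.988, 0.002], [0.009, -0.0, -1.0]]
ft_force: [0.8, 0.4, -0.0]
finger_gap: 0.291
gripper_force: 30.0
```

Emit:
{"method": "step_arm", "body": {"steps": [{"xyz":[0.58,-4.31,0],"yaw":0,"grip":2},{"xyz":[0.58,-4.31,0],"yaw":0,"grip":2},{"xyz":[0.58,-4.31,0],"yaw":0,"grip":2},{"xyz":[0.58,-4.31,0],"yaw":0,"grip":2},{"xyz":[0.58,-4.31,0],"yaw":0,"grip":2}]}}

```text
time_s: 27.4
ee_pos: [0.5106, 0.21, 0.1797]
orientation: [[0.989, 0.148, -0.001], [0.148, -0.989, -0.0], [-0.001, -0.0, -1.0]]
ft_force: [1.2, -1.0, -0.9]
finger_gap: 0.291
gripper_force: 30.0
```

Emit:
{"method": "step_arm", "body": {"steps": [{"xyz":[0,0,0],"yaw":0,"grip":2},{"xyz":[0,0,0],"yaw":0,"grip":2}]}}

```text
time_s: 27.6
ee_pos: [0.5107, 0.2091, 0.1795]
orientation: [[0.989, 0.151, -0.001], [0.151, -0.989, -0.001], [-0.001, 0.001, -1.0]]
ft_force: [0.3, -0.6, -0.4]
finger_gap: 0.293
gripper_force: 30.0
```

Down 14 cm to about 0.039, then release.

Emit:
{"method": "step_arm", "body": {"steps": [{"xyz":[0,0,4],"yaw":0,"grip":2},{"xyz":[0,0,4],"yaw":0,"grip":2},{"xyz":[0,0,4],"yaw":0,"grip":2},{"xyz":[0,0,1.9],"yaw":0,"grip":2},{"xyz":[0,0,0],"yaw":0,"grip":2}]}}

```text
time_s: 28.1
ee_pos: [0.5103, 0.2056, 0.0392]
orientation: [[0.989, 0.146, -0.003], [0.146, -0.989, -0.003], [-0.004, 0.002, -1.0]]
ft_force: [-0.2, 0.1, 0.1]
finger_gap: 0.293
gripper_force: 30.0
```

Emit:
{"method": "step_arm", "body": {"steps": [{"xyz":[0,0,0],"yaw":0,"grip":4.4},{"xyz":[0,0,0],"yaw":0,"grip":4.4},{"xyz":[0,0,0],"yaw":0,"grip":4.4},{"xyz":[0,0,-4],"yaw":0,"grip":4.4},{"xyz":[0,0,-5],"yaw":0,"grip":4.4}]}}

```text
time_s: 28.6
ee_pos: [0.5102, 0.2078, 0.1316]
orientation: [[0.989, 0.149, -0.003], [0.149, -0.989, -0.002], [-0.003, 0.001, -1.0]]
ft_force: [0.9, 0.7, 0.2]
finger_gap: 0.499
gripper_force: 0.0
```

Emit:
{"method": "step_arm", "body": {"steps": [{"xyz":[0,0,-5],"yaw":0,"grip":4.4},{"xyz":[0,0,-5],"yaw":0,"grip":4.4},{"xyz":[0,0,0],"yaw":0,"grip":4.4}]}}

```text
time_s: 28.9
ee_pos: [0.515, 0.2089, 0.2381]
orientation: [[0.989, 0.149, 0.01], [0.148, -0.989, 0.006], [0.011, -0.004, -1.0]]
ft_force: [0.4, 0.4, -0.2]
finger_gap: 0.503
gripper_force: 0.0
```

Run:
```python
from h import *
t=camera("top");s=camera("side");print(sensors.sense()['ee_pos'])
m=cv2.inRange(cv2.cvtColor(s,cv2.COLOR_RGB2HSV),np.array((9,125,130)),np.array((18,210,255)))
for nm,im in(("top",t),("side",s)):
    for a,r in blobs(im,(9,125,165),(18,210,255),(130,120,330,230),25): 
        w=onz(nm,r[0],.035)[:2]-np.array([.5215,.2807]);print(nm,a,np.round(r[0]),"world",onz(nm,r[0],.035)[:2],"chest local",(w@np.array([.9887,.1502])).round(3),(w@np.array([-.1502,.9887])).round(3))
```

```text
[0.51177691 0.20877801 0.23279271]
top 166.0 [244. 222.] world [0.397  0.0274] chest local -0.161 -0.232
top 91.5 [200. 198.] world [0.5033 0.2033] chest local -0.03 -0.074
top 55.0 [310. 178.] world [ 0.5683 -0.249 ] chest local -0.033 -0.531
top 48.0 [135. 126.] world [0.8191 0.4697] chest local 0.323 0.142
top 39.5 [134. 122.] world [0.837  0.4741] chest local 0.341 0.144
side 309.0 [213. 217.] world [0.3913 0.0012] chest local -0.171 -0.257
side 350.0 [208. 164.] world [0.5005 0.2605] chest local -0.024 -0.017
side 185.0 [170. 131.] world [0.4669 0.5512] chest local -0.013 0.276
side 166.5 [318. 128.] world [1.015  0.2655] chest local 0.486 -0.089
side 168.0 [255. 128.] world [0.7835 0.3986] chest local 0.277 0.077
```

All three blocks are in the chest. Now I turn and go to the lid handle.

Emit:
{"method": "step_arm", "body": {"steps": [{"xyz":[0,0,-4.2],"yaw":0,"grip":8},{"xyz":[0,0,-4.2],"yaw":0,"grip":8},{"xyz":[0,0,-4.2],"yaw":0,"grip":8},{"xyz":[0,0,-4.2],"yaw":0,"grip":8},{"xyz":[2.39,-2.99,0],"yaw":0,"grip":8}]}}

```text
time_s: 29.5
ee_pos: [0.5324, 0.2374, 0.405]
orientation: [[0.99, 0.143, 0.006], [0.143, -0.99, 0.005], [0.007, -0.004, -1.0]]
ft_force: [0.8, 0.6, 0.8]
finger_gap: 0.903
gripper_force: 0.0
```

Emit:
{"method": "step_arm", "body": {"steps": [{"xyz":[2.39,-2.99,0],"yaw":0,"grip":8},{"xyz":[2.39,-2.99,0],"yaw":0,"grip":8},{"xyz":[2.39,-2.99,0],"yaw":0,"grip":8},{"xyz":[0,0,0],"yaw":-8.5,"grip":8},{"xyz":[0,0,0],"yaw":-8.5,"grip":8}]}}

```text
time_s: 30.0
ee_pos: [0.5877, 0.3418, 0.3961]
orientation: [[0.899, 0.438, -0.003], [0.438, -0.899, -0.003], [-0.004, 0.001, -1.0]]
ft_force: [0.1, -0.4, 0.7]
finger_gap: 0.906
gripper_force: 0.0
```

Emit:
{"method": "step_arm", "body": {"steps": [{"xyz":[0,0,0],"yaw":-8.5,"grip":8},{"xyz":[0,0,0],"yaw":-8.5,"grip":8},{"xyz":[0,0,0],"yaw":-8.5,"grip":8},{"xyz":[0,0,0],"yaw":-8.5,"grip":8},{"xyz":[0,0,0],"yaw":-8.5,"grip":8}]}}

```text
time_s: 30.5
ee_pos: [0.5874, 0.3407, 0.3972]
orientation: [[0.368, 0.93, -0.003], [0.93, -0.368, -0.001], [-0.002, -0.002, -1.0]]
ft_force: [-0.6, -0.4, 0.2]
finger_gap: 0.908
gripper_force: 0.0
```

Emit:
{"method": "step_arm", "body": {"steps": [{"xyz":[0,0,0],"yaw":-8.5,"grip":8},{"xyz":[0,0,0],"yaw":-8.5,"grip":8},{"xyz":[0,0,0],"yaw":-8.5,"grip":8},{"xyz":[0,0,0],"yaw":-5,"grip":8},{"xyz":[0,0,0],"yaw":0,"grip":8}]}}

```text
time_s: 31.0
ee_pos: [0.5875, 0.3406, 0.3975]
orientation: [[-0.15, 0.989, -0.003], [0.989, 0.15, -0.001], [-0.0, -0.003, -1.0]]
ft_force: [0.1, -0.2, 0.4]
finger_gap: 0.912
gripper_force: 0.0
```

Run:
```python
from h import *
s=camera("side");e=sensors.sense();print(e['ee_pos'])
c=np.array([.5215,.2807]);ex=np.array([.9887,.1502]);ey=np.array([-.1502,.9887]);g=cv2.cvtColor(s,cv2.COLOR_RGB2HSV).astype(int)
im=s.copy();im=cv2.resize(s[40:140,170:270],(600,600),interpolation=cv2.INTER_CUBIC)
for th,col in((1.35,(255,0,0)),(1.45,(0,255,0)),(1.55,(0,0,255))):
    for y in(.01,.09):
        w=c+(.09-.23*np.cos(th))*ex+y*ey;q=proj("side",[*w,.075+.23*np.sin(th)]);cv2.circle(im,tuple(int(v) for v in (q-[170,40])*6+3),4,col,-1)
cv2.imwrite("pics/lc.png",im[:,:,::-1])
```

```text
[0.58761437 0.3406313  0.39768629]
```

View pics/lc.png

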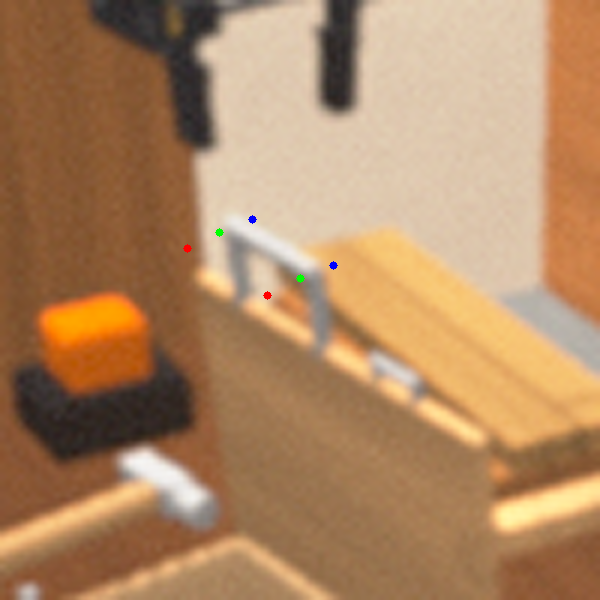

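The rod lies between the 1.45 and 1.55 marks (about 1.49 rad), right under the open fingers.

Emit:
{"method": "step_arm", "body": {"steps": [{"xyz":[0,-0.3,4],"yaw":0,"grip":7},{"xyz":[0,0,3],"yaw":0,"grip":7},{"xyz":[0,0,2],"yaw":0,"grip":7},{"xyz":[0,0,0],"yaw":0,"grip":7}]}}

```text
time_s: 31.45
ee_pos: [0.5831, 0.3397, 0.3052]
orientation: [[-0.147, 0.989, -0.006], [0.989, 0.147, -0.004], [-0.003, -0.006, -1.0]]
ft_force: [-0.1, 0.6, -0.1]
finger_gap: 0.793
gripper_force: 0.0
```

Emit:
{"method": "step_arm", "body": {"steps": [{"xyz":[0,0,0],"yaw":0,"grip":0.8},{"xyz":[0,0,0],"yaw":0,"grip":0.8},{"xyz":[0,0,0],"yaw":0,"grip":0.8},{"xyz":[0,0,0],"yaw":0,"grip":0.8},{"xyz":[0,0,0],"yaw":0,"grip":0.8}]}}

```text
time_s: 31.95
ee_pos: [0.5853, 0.3404, 0.3098]
orientation: [[-0.149, 0.989, 0.001], [0.989, 0.149, 0.001], [0.0, 0.001, -1.0]]
ft_force: [0.2, -0.5, -0.0]
finger_gap: 0.366
gripper_force: 0.0
```

Emit:
{"method": "step_arm", "body": {"steps": [{"xyz":[0,0,0],"yaw":0,"grip":0.8},{"xyz":[0,0,0],"yaw":0,"grip":0.8}]}}

```text
time_s: 32.15
ee_pos: [0.5851, 0.3404, 0.3093]
orientation: [[-0.149, 0.989, 0.0], [0.989, 0.149, 0.0], [0.0, 0.0, -1.0]]
ft_force: [0.5, -0.1, -0.9]
finger_gap: 0.184
gripper_force: 0.0
```

Emit:
{"method": "step_arm", "body": {"steps": [{"xyz":[0,0,0.2],"yaw":0,"grip":0.8},{"xyz":[0,0,0],"yaw":0,"grip":0.8},{"xyz":[0,0,0],"yaw":0,"grip":0.8}]}}

```text
time_s: 32.45
ee_pos: [0.5858, 0.3405, 0.3086]
orientation: [[-0.149, 0.989, 0.002], [0.989, 0.149, 0.001], [0.001, 0.002, -1.0]]
ft_force: [-1.0, -1.0, 5.5]
finger_gap: 0.118
gripper_force: 29.4
```

Emit:
{"method": "step_arm", "body": {"steps": [{"xyz":[0,-2.95,0.46],"yaw":0,"grip":0.8},{"xyz":[0,-2.87,0.84],"yaw":0,"grip":0.8},{"xyz":[0,-2.73,1.21],"yaw":0,"grip":0.8},{"xyz":[0,0,0],"yaw":0,"grip":0.8}]}}

```text
time_s: 32.85
ee_pos: [0.4969, 0.3268, 0.2807]
orientation: [[-0.151, 0.989, -0.005], [0.989, 0.151, -0.002], [-0.001, -0.005, -1.0]]
ft_force: [-3.0, -2.3, 1.4]
finger_gap: 0.118
gripper_force: 29.6
```

Emit:
{"method": "step_arm", "body": {"steps": [{"xyz":[0,-2.55,1.55],"yaw":0,"grip":0.8},{"xyz":[0,-2.33,1.87],"yaw":0,"grip":0.8},{"xyz":[0,-2.07,2.16],"yaw":0,"grip":0.8},{"xyz":[0,0,0],"yaw":0,"grip":0.8}]}}

```text
time_s: 33.25
ee_pos: [0.4305, 0.3166, 0.2246]
orientation: [[-0.15, 0.989, -0.002], [0.989, 0.15, -0.002], [-0.002, -0.003, -1.0]]
ft_force: [-0.8, -1.3, -0.2]
finger_gap: 0.115
gripper_force: 29.7
```

Emit:
{"method": "step_arm", "body": {"steps": [{"xyz":[0,-1.77,2.41],"yaw":0,"grip":0.8},{"xyz":[0,-1.45,2.62],"yaw":0,"grip":0.8},{"xyz":[0,-1.09,2.78],"yaw":0,"grip":0.8},{"xyz":[0,0,0],"yaw":0,"grip":0.8},{"xyz":[0,0,0],"yaw":0,"grip":0.8}]}}

```text
time_s: 33.75
ee_pos: [0.3891, 0.3103, 0.1485]
orientation: [[-0.149, 0.989, -0.004], [0.989, 0.149, -0.002], [-0.002, -0.004, -1.0]]
ft_force: [-5.7, -4.2, -0.9]
finger_gap: 0.11
gripper_force: 29.6
```

Release, close the fingers above the rod, and press down.

Emit:
{"method": "step_arm", "body": {"steps": [{"xyz":[0,0,0],"yaw":0,"grip":4},{"xyz":[0,0,0],"yaw":0,"grip":4},{"xyz":[0,0,0],"yaw":0,"grip":4},{"xyz":[0,0,-3],"yaw":0,"grip":4},{"xyz":[0,0,-2],"yaw":0,"grip":0}]}}

```text
time_s: 34.25
ee_pos: [0.3904, 0.3112, 0.2001]
orientation: [[-0.149, 0.989, 0.002], [0.989, 0.149, 0.001], [0.001, 0.002, -1.0]]
ft_force: [0.0, 0.2, 0.2]
finger_gap: 0.387
gripper_force: 0.0
```

Emit:
{"method": "step_arm", "body": {"steps": [{"xyz":[0,-0.3,0],"yaw":0,"grip":0},{"xyz":[0,0,0],"yaw":0,"grip":0},{"xyz":[0,0,0],"yaw":0,"grip":0},{"xyz":[0,0,0],"yaw":0,"grip":0},{"xyz":[0,0,0],"yaw":0,"grip":0}]}}

```text
time_s: 34.75
ee_pos: [0.3861, 0.3101, 0.1976]
orientation: [[-0.149, 0.989, -0.001], [0.989, 0.149, -0.001], [-0.001, -0.001, -1.0]]
ft_force: [0.1, -0.4, 0.7]
finger_gap: 0.004
gripper_force: 0.0
```

Run:
```python
from h import *
e=sensors.sense();w=e['ee_pos'][:2]-np.array([.5215,.2807]);print(e['ee_pos'],e['finger_gap'],w@np.array([.9887,.1502]),w@np.array([-.1502,.9887]))
```

```text
[0.38608224 0.31006513 0.19762797] 0.004353494884248642 -0.12947689409056337 0.04937305082423633
```

Emit:
{"method": "step_arm", "body": {"steps": [{"xyz":[0,-0.2,3],"yaw":0,"grip":0},{"xyz":[0,-0.3,2],"yaw":0,"grip":0},{"xyz":[0,-0.3,1.5],"yaw":0,"grip":0},{"xyz":[0,0,1],"yaw":0,"grip":0},{"xyz":[0,0,0],"yaw":0,"grip":0}]}}

```text
time_s: 35.25
ee_pos: [0.3774, 0.3088, 0.1222]
orientation: [[-0.15, 0.989, -0.002], [0.989, 0.15, -0.002], [-0.001, -0.003, -1.0]]
ft_force: [-2.1, 0.2, 3.3]
finger_gap: 0.007
gripper_force: 1.4
```

Emit:
{"method": "step_arm", "body": {"steps": [{"xyz":[0,0,0.8],"yaw":0,"grip":0},{"xyz":[0,0,0.6],"yaw":0,"grip":0},{"xyz":[0,0,0],"yaw":0,"grip":0}]}}

```text
time_s: 35.55
ee_pos: [0.378, 0.309, 0.1091]
orientation: [[-0.15, 0.989, -0.001], [0.989, 0.15, -0.001], [-0.0, -0.001, -1.0]]
ft_force: [-0.6, -1.0, 1.5]
finger_gap: 0.004
gripper_force: 0.7
```

Emit:
{"method": "step_arm", "body": {"steps": [{"xyz":[0,0,0.3],"yaw":0,"grip":0},{"xyz":[0,0,0.3],"yaw":0,"grip":0},{"xyz":[0,0,0],"yaw":0,"grip":0}]}}

```text
time_s: 35.85
ee_pos: [0.3786, 0.3092, 0.1034]
orientation: [[-0.149, 0.989, 0.0], [0.989, 0.149, 0.0], [0.0, 0.0, -1.0]]
ft_force: [-3.1, -0.1, 4.4]
finger_gap: 0.003
gripper_force: 2.1
```

Emit:
{"method": "step_arm", "body": {"steps": [{"xyz":[0,0,0.2],"yaw":0,"grip":0},{"xyz":[0,0,0.2],"yaw":0,"grip":0},{"xyz":[0,0,0],"yaw":0,"grip":0}]}}

```text
time_s: 36.15
ee_pos: [0.3787, 0.3094, 0.102]
orientation: [[-0.149, 0.989, -0.001], [0.989, 0.149, 0.002], [0.002, -0.001, -1.0]]
ft_force: [-10.8, -7.7, 43.2]
finger_gap: 0.005
gripper_force: 21.5
```

Emit:
{"method": "step_arm", "body": {"steps": [{"xyz":[0,0,-0.5],"yaw":0,"grip":0},{"xyz":[0,0,-3],"yaw":0,"grip":0},{"xyz":[0,0,-5],"yaw":0,"grip":0},{"xyz":[0,0,-5],"yaw":0,"grip":0},{"xyz":[0,0,-4],"yaw":0,"grip":0}]}}

```text
time_s: 36.65
ee_pos: [0.3795, 0.3092, 0.277]
orientation: [[-0.148, 0.989, 0.003], [0.989, 0.148, 0.002], [0.001, 0.003, -1.0]]
ft_force: [-0.5, 0.6, 0.2]
finger_gap: 0.007
gripper_force: 0.0
```

Emit:
{"method": "step_arm", "body": {"steps": [{"xyz":[5,0,0],"yaw":0,"grip":0},{"xyz":[5,0,0],"yaw":0,"grip":0},{"xyz":[5,0,0],"yaw":0,"grip":0},{"xyz":[5,0,0],"yaw":0,"grip":0},{"xyz":[5,0,0],"yaw":0,"grip":0}]}}

```text
time_s: 37.15
ee_pos: [0.3411, 0.5585, 0.2743]
orientation: [[-0.149, 0.989, 0.001], [0.989, 0.149, 0.001], [0.001, 0.001, -1.0]]
ft_force: [0.7, 0.0, 0.8]
finger_gap: 0.005
gripper_force: 0.0
```

Run:
```python
from h import *
t=camera("top");s=camera("side");print(sensors.sense()['ee_pos'])
t0=np.load("pics/top0.npy");s0=np.load("pics/side0.npy")
# compare chest/latch region with the starting (shut, hooked) picture
for n,a,b,r in(("top lid/latch",t,t0,(180,160,222,240)),("side lid/latch",s,s0,(170,125,255,195)),("top tools",t,t0,(236,108,275,240)),("side tools",s,s0,(205,205,250,245)),("side clamp",s,s0,(250,210,370,310))):
    x0,y0,x1,y1=r;d=np.abs(a[y0:y1,x0:x1].astype(int)-b[y0:y1,x0:x1]).max(2);print(n,"mean",d.mean().round(1),"frac>60",(d>60).mean().round(4))
for n,im,im0,roi in(("top",t,t0,(185,205,215,242)),("side",s,s0,(165,150,215,200))):
  for q in(im0,im): print(n,"red",[(a,np.round(r[0],1)) for a,r in blobs(q,(0,170,150),(6,255,255),roi,4)])
  for q in(im0,im): print(n,"lid",[(a,np.round(r[0],1),np.round(r[1],1)) for a,r in blobs(q,(17,50,200),(30,140,255),(138,110,260,224),300)])
print("yellow handle",[(a,np.round(r[0],1)) for a,r in blobs(s,(22,120,150),(34,255,255),(300,150,380,230),8)])
```

```text
[0.33709485 0.56345682 0.27291522]
top lid/latch mean 1.0 frac>60 0.0
side lid/latch mean 3.8 frac>60 0.0
top tools mean 3.6 frac>60 0.0231
side tools mean 8.4 frac>60 0.0406
side clamp mean 28.4 frac>60 0.19
top red [(90.0, array([199.7, 224.4]))]
top red [(89.5, array([199.7, 224.4]))]
top lid [(2961.0, array([178.7, 192.9]), array([45.9, 68.8]))]
top lid [(2966.0, array([178.7, 192.9]), array([45.9, 68.8]))]
side red [(78.5, array([185.9, 173.6]))]
side red [(81.5, array([186. , 173.6]))]
side lid [(1976.5, array([209.6, 151.4]), array([73.5, 40.5]))]
side lid [(1973.0, array([210.2, 150.4]), array([72. , 41.4]))]
yellow handle [(121.0, array([345.4, 174.1]))]
```

Run:
```python
from h import *
t=camera("top");s=camera("side");t0=np.load("pics/top0.npy");s0=np.load("pics/side0.npy")
for n,a,b,r in(("plane",t,t0,(236,105,262,165)),("sand,pencil",t,t0,(234,212,278,240)),("sand side",s,s0,(200,203,233,245)),("purple",t,t0,(298,218,352,248)),("right tools",t,t0,(365,155,440,230)),("mallet",t,t0,(85,165,125,240))):
    x0,y0,x1,y1=r;d=np.abs(a[y0:y1,x0:x1].astype(int)-b[y0:y1,x0:x1]).max(2);print(n,d.mean().round(1),d.max())
```

```text
plane 1.0 3
sand,pencil 1.2 3
sand side 4.4 15
purple 2.1 5
right tools 1.1 4
mallet 6.5 88
```

```bash
python3 -c "
from plant import order
print(order.hand_in())"
```

```text
the job is handed in; nothing more can be done
None
```

The job is handed in: all three oak blocks are in the chest, the lid is shut and latched, and the clamp arm is standing up. The plane, sanding block, pencil and right-hand tools did not move. The mallet could not be checked because the arm was over it in the last picture. One push on the lid handle, made with the fingertips, briefly read 43 N.

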